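# Swap salt and spice in the pull-out tray behind the mill and jar

### The arm

A 7-joint arm with a two-finger parallel gripper is mounted at the origin on a cart in front of the work surface, level with it; the furniture and walls round the work are solid. World frame = base frame: x ahead of the robot, y to its left, z up, the work surface at z = 0. Lengths are in m, angles in rad, forces in N, time in s.
With the tool pointing down it reaches from about 0.425 to 0.925 m from the base axis. Payload 6.8 kg.
Tool frame: the origin (TCP) lies at the very end of the fingers, on their centre line; the grasp point (between the pads) lies 19 mm behind it (bot.grasp_offset is the distance from the TCP to the grasp point, in m); z points along the fingers, y is the direction in which the jaws open and shut (so a half turn about z gives the same grasp; the last joint's range is limited). The gripper opens to 85 mm and grips with 20 to 120 N. Pads are 22 mm wide; open, the fingers measure 114 mm over their backs; the gripper's body (76 mm by 85 mm) begins 54 mm behind the grasp point. The pads swing forward as they close: fully open they stand 13 mm farther back than shut.
Start: joints at [1.052, 0.477, 0.022, 1.555, -0.011, 1.109, -0.083], TCP at [0.27, -0.619, 0.231] pointing down, gripper open.
Joint ranges: [-2.96, 2.96], [-0.34, 2.1], [-1.41, 1.46], [0.24, 2.44], [-1.37, 4.51], [0.17, 1.92], [-2.96, 2.96]. Speed limits (rad/s): [2.39, 2.39, 3.14, 3.14, 3.14, 3.14, 3.14].

### API

Orientations are given as a unit quaternion [w, x, y, z].
In Python, from station import monitor, cams, bot, finder gives the robot as it stands.
- The arm moves only by the tool jog_arm, never from a script. Its argument "plan" is a list of rows, each an object of numbers: "x", "y", "z": the shift along the tool's x, y, z as a fraction of full scale; "wx", "wy", "wz": the turn, a rotation vector about the tool's x, y, z as a fraction of full scale. A call has 1 to 12 rows; each row is the pose to reach, as a shift and turn from the pose measured when the call began, along the tool's axes at that moment, turning the shorter way round; what a row does not reach only later rows make up. Full scale, the value 1, is 20 cm for a shift and 180 degrees for a turn. A row lasts 1/12 s, in which the tool goes at most 41.7 mm and 7.16 degrees, less where a joint would pass 70% of its speed; a pose out of reach is approached as far as the arm can. A call with a number of a shift or a turn outside -1 to 1 is refused whole. A call with a gripper value outside its range is refused whole. "hand" is the opening, from -1 (shut) to 1 (fully open), set as the call begins (left out, the last holds). The fingers move at their own pace and stop on an object; "grip_force" is the grip in N (left out, the last holds). Time passes only in rows, so rows that repeat a pose let the fingers close. It gives the time, the measured TCP pose, the force and the opening at its end, in the units of the state.
- monitor.get_obs(): the state, without advancing time (a new reading comes with each control period).
- cams.read_camera(name): name is "scene" or "top" or "wrist"; returns the picture (400x640x3 uint8, red, green, blue); there is no depth.
- cams.get_calibration(name): a dict with "fx", "fy", "cx", "cy" (pixels), "extrinsics" (4x4, takes a point from world to camera coordinates). Camera axes: x right, y down, z forward; pixel columns grow to the right and rows downward; lengths in m; the calibration is good to about 2 mm. A picture is of the moment at which its call begins: read the wrist's pose just before it. get_calibration takes no time and is no camera call; for the wrist camera it gives the pose at the moment of the call.
- bot.hand_in(): hands the job in, once; it reports no verdict.
Trained networks look in the newest picture that a camera, given by its name, has taken for a name from the list of things; names that differ only in an ending like _2 or _b are one class to them, and where a whole thing is asked for, a point or a joint stands for the part that bears it (a point fixed in the world has none). Each returns a list of dicts, best first, with "confidence" (0 to 1); they miss things now and then, are a little off and sometimes report something else, mostly with a low value. They report only what shows in the picture. A call takes as long as a camera call. They do not tell look-alikes from the thing itself.
- finder.find_in(camera, target): "bbox" ([left, top, width, height] in pixels, round what is visible of it).
- finder.place_of(camera, target): "location" ([column, row] in pixels: a listed point, or the origin of a listed thing).
The state is a dict: "t": time; "q": joint angles; "joint_vel": joint speeds; "joint_torque": joint torques, N m; "eef_pos": TCP position; "tool_rot": TCP orientation; "contact_force": force on the tool from outside, world axes, zero at the start; "torque": the same for the moment, N m; "gripper_width": opening from 0.0 (shut) to 1.0 (fully open).
Only numpy, scipy, OpenCV 4.12 (cv2) and the standard library are available. Lean on these libraries where they do the work, as an engineer would, in place of code of your own. Each camera call takes 0.05 s, during which the arm holds its last target. There are 200 camera calls.

### The job

I have finished with the orange-labelled spice jar on the chopping board and need the salt shaker, which is in the pull-out tray under the wall cabinet. Stand the pepper mill and the blue-labelled jar, which block the tray, aside on the baking sheet; then pull the tray well out, stand the salt shaker on the chopping board and put the orange-labelled jar away upright in the front compartment where the salt was. Finally push the tray fully home again and put the mill and the blue-labelled jar back where each of them stood, upright; leave the lemon and the garlic in the tray.

Things in the scene. Friction and masses are not known exactly. Their poses are not given: they have to be found in the camera images.
- pepper_mill: brown wooden pepper mill, 170 tall, foot 58 diameter, round head 50 diameter between 123 and 159 above the worktop with a small steel knob on top; about 0.18 kg; origin at the centre of its underside, z up. At the start it stands on the worktop (z = 0) in front of the tray, beside the blue-labelled jar (left or right of it); it must finally stand there again (a similar mill far back is scenery)
- blue_jar: glass spice jar with green cap and blue-and-white label, 46 diameter, 106 tall; origin at the centre of its underside, z up. At the start it stands on the worktop in front of the tray, beside the pepper mill; it must finally stand there again, so note its place
- salt_shaker: small clear salt shaker with grey domed top, 44 diameter up to 74, top 34 diameter, 90 tall; origin at the centre of its underside, z up. At the start it stands in one of the three front compartments of the tray
- orange_jar: glass spice jar with green cap and orange-brown label, 46 diameter, 106 tall; origin at the centre of its underside, z up. At the start it stands on one end of the chopping board
- garlic: garlic bulb, 56 diameter, 56 tall, in one of the tray's front compartments; origin at its underside at the start. Stays in the tray
- lemon: yellow lemon, 67 x 54 x 54, lying in one of the tray's front compartments; origin at its underside at the start (it may roll a little). Stays in the tray
- tray (a joint): slide of the light wooden tray, in m: 0 = fully home, grows as it is pulled towards the robot along its -x, end stop at 0.14. About 2 N friction, stays where left. Home, it lies under the wall cabinet (front x = 0.55, right end y = -0.02, underside z = 0.52: keep hand and wrist out of it, draw back before rising); pulled right out, its front row is clear of it
- tray_handle (a point): middle of the tray's bar handle (100 long along y, 10 thick, 35 before the tray's front, 34 above the worktop; take it from above, one finger on each side). Axes: x to the tray's back, y its left, z up. Front row: 3 compartments 78 x 78, walls 34 high, floor 22 below this point, centres at x = 0.084, y = 0.081, 0, -0.081 from here, holding salt, garlic and lemon. Tins and a jar fill the back row
- baking_sheet: shallow grey steel baking sheet, the side area, fixed on the worktop; outside 256 (its x) x 285 (its y), inner floor 240 x 260, 2 thick, rim 21 high; origin at the centre of its underside, z up. It may stand to the left or right of the chopping board
- chop_board: brown wooden chopping board, fixed on the worktop, 160 (its x) x 230 (its y), 16 thick; origin at the centre of its underside, z up. The orange-labelled jar stands on its +y half, the -y half is free
There are look-alikes about, which are no part of the job. What is shaped like the salt_shaker but purple is not meant.

How it is judged:
By the outcome, as a careful person would: the job done as asked, in the order asked, and still so for the second after the job is handed in, with the robot touching nothing.
It also fails if it takes over 149 s, if anything falls off the work surface, if the arm or the gripper's body presses on something with over 40 N, if the wrist force passes 120 N, or if a joint passes its speed limit or range.

## Working session

There is one attempt and no reset: what is moved stays moved. The work goes in short steps, Python scripts to look and compute and a tool call to move; the robot and the scene stay as the last step left them, time stands still between calls to the robot, and variables do not carry over. Pictures are saved under pics/ and viewed, about 12 in all and at most 16, crops included, and the job is handed in when it is done.

Besides the shell and the picture viewer there is one more tool, called after "Call:" as name(argument=value, ...) on one line, values as JSON. jog_arm: Moves the arm, as the interface text tells. Shift numbers are shares of 20 cm and turn numbers shares of 180 degrees, none past 1 either way. Its arguments: {"type":"object","properties":{"plan":{"type":"array","items":{"type":"object","properties":{"x":{"type":"number","minimum":-1,"maximum":1},"y":{"type":"number","minimum":-1,"maximum":1},"z":{"type":"number","minimum":-1,"maximum":1},"wx":{"type":"number","minimum":-1,"maximum":1},"wy":{"type":"number","minimum":-1,"maximum":1},"wz":{"type":"number","minimum":-1,"maximum":1}}}},"hand":{"type":"number"},"grip_force":{"type":"number"}},"required":["plan"]}

```bash
ls; mkdir -p pics
cat > h.py <<'E'
import numpy as np, cv2, sys
from station import monitor, cams, bot, finder
from scipy.spatial.transform import Rotation as R
def shot(c,name=None):
    im=cams.read_camera(c)
    if name: cv2.imwrite(f'pics/{name}.png',im[:,:,::-1])
    return im
def ray(c,px,z):
    k=cams.get_calibration(c);E=np.array(k['extrinsics']);Rm=E[:3,:3];t=E[:3,3]
    d=Rm.T@np.array([(px[0]-k['cx'])/k['fx'],(px[1]-k['cy'])/k['fy'],1]);o=-Rm.T@t
    return o+d*(z-o[2])/d[2]
def proj(c,p):
    k=cams.get_calibration(c);E=np.array(k['extrinsics']);q=E[:3,:3]@np.array(p)+E[:3,3]
    return q[0]/q[2]*k['fx']+k['cx'],q[1]/q[2]*k['fy']+k['cy']
def rot():
    q=np.array(monitor.get_obs()['tool_rot']);return R.from_quat(q[[1,2,3,0]])
def rel(p):
    o=monitor.get_obs();return rot().inv().apply(np.array(p)-o['eef_pos'])/0.2
E
python3 - <<'E'
from h import *
o=monitor.get_obs();print(o)
np.set_printoptions(precision=3,suppress=True)
print(rot().as_matrix())
for c in('scene','top'):
    shot(c,c+'0')
    k=cams.get_calibration(c);E=np.array(k['extrinsics']);print(c,-E[:3,:3].T@E[:3,3])
    for n in ['pepper_mill','blue_jar','salt_shaker','orange_jar','garlic','lemon','tray_handle','baking_sheet','chop_board']:
        for d in finder.place_of(c,n)[:3]:
            z={'tray_handle':.034,'salt_shaker':.012,'orange_jar':.016,'garlic':.012,'lemon':.012}.get(n,0)
            print(n,round(d['confidence'],2),np.round(d['location']),ray(c,d['location'],z)[:2])
E
```

```text
pics
{'t': 0.0, 'q': array([ 1.05190669,  0.47783226,  0.02236524,  1.55646568, -0.01151726,
        1.10926668, -0.08305327]), 'joint_vel': array([-0.0003211 , -0.00168548,  0.00091452, -0.00062416, -0.00138932,
        0.00062239, -0.00094364]), 'joint_torque': array([-1.10477216e-03, -5.96447682e+01,  1.60811450e+00, -2.81201899e+01,
        1.27167755e-02,  9.31271788e-03, -4.22104080e-06]), 'eef_pos': array([ 0.26929024, -0.61831222,  0.23029862]), 'tool_rot': array([-8.86275443e-04,  9.78976263e-01,  2.03972123e-01, -2.53283935e-04]), 'contact_force': array([-0.74616309, -0.12013438, -0.39137383]), 'torque': array([ 0.05469607, -0.02320443,  0.05061933]), 'gripper_width': 1.0019021158426071}
[[ 0.917  0.399 -0.001]
 [ 0.399 -0.917  0.002]
 [-0.    -0.002 -1.   ]]
scene [-0.093  0.804  0.496]
pepper_mill 0.59 [287. 257.] [0.431 0.242]
blue_jar 0.97 [258. 276.] [0.435 0.337]
salt_shaker 0.94 [304. 301.] [0.285 0.358]
salt_shaker 0.93 [233. 243.] [0.576 0.282]
salt_shaker 0.76 [340. 278.] [0.269 0.254]
garlic 0.82 [206. 256.] [0.586 0.362]
lemon 0.84 [258. 232.] [0.564 0.207]
tray_handle 0.74 [251. 244.] [0.505 0.286]
baking_sheet 0.9 [348. 217.] [ 0.422 -0.025]
baking_sheet 0.29 [257. 232.] [0.579 0.194]
chop_board 0.67 [384. 183.] [ 0.455 -0.321]
top [0.18  0.082 1.371]
pepper_mill 0.78 [266. 212.] [0.421 0.242]
pepper_mill 0.2 [444. 194.] [ 0.459 -0.292]
blue_jar 0.74 [232. 213.] [0.421 0.345]
salt_shaker 0.75 [233. 255.] [0.296 0.337]
salt_shaker 0.7 [186. 262.] [0.279 0.474]
salt_shaker 0.67 [269. 261.] [0.275 0.233]
orange_jar 0.85 [449. 198.] [ 0.446 -0.302]
garlic 0.52 [223. 163.] [0.573 0.372]
lemon 0.69 [277. 161.] [0.576 0.206]
tray_handle 0.9 [248. 189.] [0.486 0.291]
baking_sheet 0.8 [352. 208.] [ 0.427 -0.015]
baking_sheet 0.38 [278. 161.] [0.578 0.206]
```

Run:
```python
import cv2,numpy as np
a=cv2.imread('pics/scene0.png')[130:380,130:480];b=cv2.imread('pics/top0.png')[110:310,150:520]
cv2.imwrite('pics/a.png',cv2.resize(a,None,fx=2.2,fy=2.2,interpolation=2));cv2.imwrite('pics/b.png',cv2.resize(b,None,fx=2.1,fy=2.1,interpolation=2))
```

```text
(no output)
```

View pics/a.png

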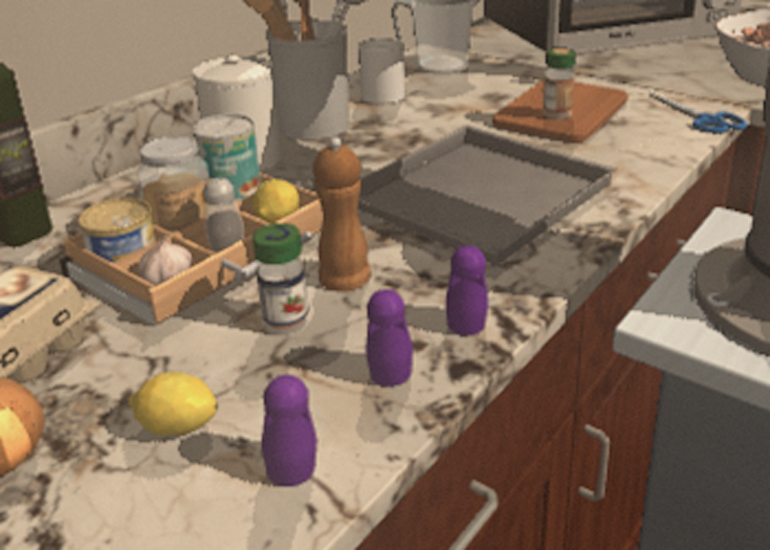

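View pics/b.png

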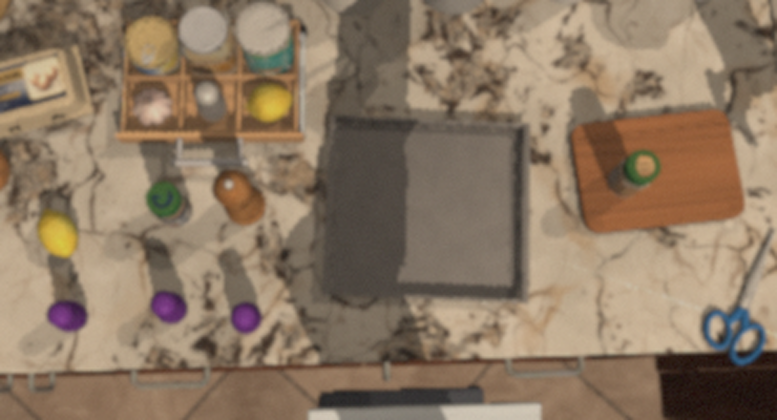

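The pictures show the tray with garlic left, the **salt in the middle compartment (top px ~248,158)** and the lemon right. In front of it are the blue jar (232,213) and the mill (266,212). The sheet is in the middle and the board with the orange jar is on the right. The three purple shakers (~(186,262), (233,255), (269,261) in top) and the loose lemon are look-alikes. The grey-topped shaker in the tray is the one meant.

Next I move towards the mill.

Call:
jog_arm(plan=[{"x":0.45,"y":-0.08,"z":-0.2,"wz":0.04},{"x":0.887,"y":-0.16,"z":-0.35,"wz":0.131},{"x":0.887,"y":-0.16,"z":-0.35,"wz":0.131},{"x":0.887,"y":-0.16,"z":-0.35,"wz":0.131},{"x":0.887,"y":-0.16,"z":-0.35,"wz":0.131},{"x":0.887,"y":-0.16,"z":-0.35,"wz":0.131},{"x":0.887,"y":-0.16,"z":-0.35,"wz":0.131},{"x":0.887,"y":-0.16,"z":-0.35,"wz":0.131}], hand=1)

```text
invalid input at $.plan[0]: expected keys x, y, z, wx, wy, wz
```

Run:
```python
from h import *
np.set_printoptions(precision=3,suppress=True)
o=monitor.get_obs();print(o['t'],o['eef_pos'],rot().as_matrix(),o['q'])
k=cams.get_calibration('wrist');E=np.array(k['extrinsics']);print(k['fx'],-E[:3,:3].T@E[:3,3],E[:3,:3])
```

```text
1.0 [ 0.27  -0.619  0.231] [[ 0.917  0.399  0.   ]
 [ 0.399 -0.917 -0.   ]
 [ 0.     0.    -1.   ]] [ 1.052  0.477  0.022  1.555 -0.011  1.109 -0.083]
323.06561865026646 [ 0.346 -0.585  0.374] [[ 0.4   -0.917 -0.   ]
 [-0.866 -0.378  0.328]
 [-0.301 -0.131 -0.945]]
```

Call:
jog_arm(plan=[{"x":0.45,"y":-0.08,"z":-0.2,"wx":0,"wy":0,"wz":0.04},{"x":0.887,"y":-0.16,"z":-0.35,"wx":0,"wy":0,"wz":0.131},{"x":0.887,"y":-0.16,"z":-0.35,"wx":0,"wy":0,"wz":0.131},{"x":0.887,"y":-0.16,"z":-0.35,"wx":0,"wy":0,"wz":0.131},{"x":0.887,"y":-0.16,"z":-0.35,"wx":0,"wy":0,"wz":0.131},{"x":0.887,"y":-0.16,"z":-0.35,"wx":0,"wy":0,"wz":0.131},{"x":0.887,"y":-0.16,"z":-0.35,"wx":0,"wy":0,"wz":0.131}], hand=1)

```text
t: 1.58
eef_pos: [0.4218, -0.5172, 0.302]
tool_rot: [0.0, 1.0, 0.002, 0.001]
contact_force: [-0.8, -0.2, 0.2]
gripper_width: 0.999
```

Run:
```python
from h import *
np.set_printoptions(precision=3,suppress=True)
o=monitor.get_obs();print(o['t'],o['eef_pos'],rot().as_matrix(),o['q'])
```

```text
1.5833 [ 0.422 -0.517  0.302] [[ 1.     0.004  0.001]
 [ 0.004 -1.    -0.001]
 [ 0.001  0.001 -1.   ]] [ 0.747  0.412  0.065  1.494 -0.028  1.235 -0.751]
```

Call:
jog_arm(plan=[{"x":0.1,"y":-0.8,"z":0,"wx":0,"wy":0,"wz":0},{"x":0.1,"y":-0.8,"z":0,"wx":0,"wy":0,"wz":0},{"x":0.1,"y":-0.8,"z":0,"wx":0,"wy":0,"wz":0},{"x":0.1,"y":-0.8,"z":0,"wx":0,"wy":0,"wz":0},{"x":0.1,"y":-0.8,"z":0,"wx":0,"wy":0,"wz":0},{"x":0.1,"y":-0.8,"z":0,"wx":0,"wy":0,"wz":0},{"x":0.1,"y":-0.8,"z":0,"wx":0,"wy":0,"wz":0}])

```text
t: 2.17
eef_pos: [0.4399, -0.3588, 0.3018]
tool_rot: [0.001, 1.0, 0.001, 0.0]
contact_force: [-0.0, -0.6, -0.4]
gripper_width: 1.001
```

```bash
cat >> h.py <<'E'
Z={'tray_handle':.034,'salt_shaker':.012,'orange_jar':.016,'garlic':.012,'lemon':.012}
def look(c,names,name,zz={}):
    shot(c,name); o=monitor.get_obs();print(round(o['t'],2),o['eef_pos'].round(4))
    for n in names:
        for d in finder.place_of(c,n)[:2]:
            print(n,round(d['confidence'],2),np.round(d['location']),ray(c,d['location'],zz.get(n,Z.get(n,0)))[:2].round(4))
E
python3 -c "
from h import *
look('wrist',['orange_jar','chop_board'],'w1')"
```

```text
2.22 [ 0.4398 -0.3593  0.3017]
orange_jar 0.83 [269. 145.] [ 0.4464 -0.2927]
chop_board 0.69 [308. 129.] [ 0.4647 -0.3432]
```

Call:
jog_arm(plan=[{"x":0.05,"y":-1,"z":0,"wx":0,"wy":0,"wz":0},{"x":0.05,"y":-1,"z":0,"wx":0,"wy":0,"wz":0},{"x":0.05,"y":-1,"z":0,"wx":0,"wy":0,"wz":0},{"x":0.05,"y":-1,"z":0,"wx":0,"wy":0,"wz":0},{"x":0.05,"y":-1,"z":0,"wx":0,"wy":0,"wz":0},{"x":0.05,"y":-1,"z":0,"wx":0,"wy":0,"wz":0},{"x":0.05,"y":-1,"z":0,"wx":0,"wy":0,"wz":0},{"x":0.05,"y":-1,"z":0,"wx":0,"wy":0,"wz":0}])

```text
t: 2.98
eef_pos: [0.4499, -0.1608, 0.3014]
tool_rot: [0.001, 1.0, -0.001, 0.0]
contact_force: [-0.5, -0.3, -0.5]
gripper_width: 0.998
```

Call:
jog_arm(plan=[{"x":0.0,"y":-0.8,"z":0,"wx":0,"wy":0,"wz":0},{"x":0.0,"y":-0.8,"z":0,"wx":0,"wy":0,"wz":0},{"x":0.0,"y":-0.8,"z":0,"wx":0,"wy":0,"wz":0},{"x":0.0,"y":-0.8,"z":0,"wx":0,"wy":0,"wz":0},{"x":0.0,"y":-0.8,"z":0,"wx":0,"wy":0,"wz":0},{"x":0.0,"y":-0.8,"z":0,"wx":0,"wy":0,"wz":0},{"x":0.0,"y":-0.8,"z":0,"wx":0,"wy":0,"wz":0}])

```text
t: 3.57
eef_pos: [0.4506, -0.0031, 0.301]
tool_rot: [0.001, 1.0, -0.002, 0.0]
contact_force: [0.5, -0.5, 0.3]
gripper_width: 0.999
```

```bash
python3 -c "
from h import *
look('wrist',['baking_sheet'],'w2')"
```

```text
3.62 [ 0.4505 -0.0034  0.3009]
baking_sheet 0.7 [326. 165.] [ 0.4255 -0.0133]
```

Call:
jog_arm(plan=[{"x":-0.1,"y":-1,"z":0,"wx":0,"wy":0,"wz":0},{"x":-0.1,"y":-1,"z":0,"wx":0,"wy":0,"wz":0},{"x":-0.1,"y":-1,"z":0,"wx":0,"wy":0,"wz":0},{"x":-0.1,"y":-1,"z":0,"wx":0,"wy":0,"wz":0},{"x":-0.1,"y":-1,"z":0,"wx":0,"wy":0,"wz":0},{"x":-0.1,"y":-1,"z":0,"wx":0,"wy":0,"wz":0},{"x":-0.1,"y":-1,"z":0,"wx":0,"wy":0,"wz":0},{"x":-0.1,"y":-1,"z":0,"wx":0,"wy":0,"wz":0}])

```text
t: 4.33
eef_pos: [0.4324, 0.1949, 0.3002]
tool_rot: [0.001, 1.0, -0.004, -0.0]
contact_force: [0.3, -0.8, -1.0]
gripper_width: 1.0
```

```bash
python3 -c "
from h import *
look('wrist',['pepper_mill','blue_jar','tray_handle','salt_shaker','lemon','garlic'],'w3')"
```

```text
4.38 [0.4324 0.1946 0.3003]
pepper_mill 0.72 [288. 145.] [0.4365 0.2368]
blue_jar 0.61 [213. 150.] [0.4302 0.3416]
tray_handle 0.87 [243. 105.] [0.4916 0.2873]
salt_shaker 0.86 [289. 250.] [0.2792 0.2413]
salt_shaker 0.73 [243.  33.] [0.573  0.2861]
lemon 0.84 [311.  31.] [0.5747 0.2041]
garlic 0.85 [173.  35.] [0.5718 0.3715]
```

Call:
jog_arm(plan=[{"x":0,"y":-0.23,"z":0.15,"wx":0,"wy":0,"wz":0},{"x":0,"y":-0.23,"z":0.15,"wx":0,"wy":0,"wz":0},{"x":0,"y":-0.23,"z":0.15,"wx":0,"wy":0,"wz":0},{"x":0,"y":-0.23,"z":0.15,"wx":0,"wy":0,"wz":0}])

```text
t: 5.02
eef_pos: [0.432, 0.2418, 0.2702]
tool_rot: [0.001, 1.0, -0.003, -0.0]
contact_force: [0.6, -0.4, -0.3]
gripper_width: 1.002
```

```bash
python3 -c "
from h import *
look('wrist',['pepper_mill','blue_jar','tray_handle','salt_shaker'],'w4')
im=cv2.imread('pics/w4.png')
im=cv2.resize(im,None,fx=1.25,fy=1.25)
o=monitor.get_obs()
cv2.imwrite('pics/w4b.png',im); print(proj('wrist',[.431,.24,0]),proj('wrist',[.431,.24,.17]),proj('wrist',[.429,.342,0]),proj('wrist',[.429,.342,.106]))"
```

```text
5.07 [0.4325 0.2413 0.2707]
pepper_mill 0.59 [322. 150.] [0.4344 0.2377]
blue_jar 0.97 [240. 154.] [0.4314 0.3433]
tray_handle 0.94 [276. 110.] [0.4889 0.2898]
salt_shaker 0.95 [322. 259.] [0.2821 0.2381]
salt_shaker 0.94 [279.  30.] [0.5737 0.2848]
(np.float64(320.09656895359745), np.float64(153.14461635440466)) (np.float64(321.08370034011085), np.float64(196.50657385542993)) (np.float64(241.59833547131373), np.float64(155.37357469373222)) (np.float64(217.48147578364814), np.float64(177.92778602029847))
```

View pics/w4b.png

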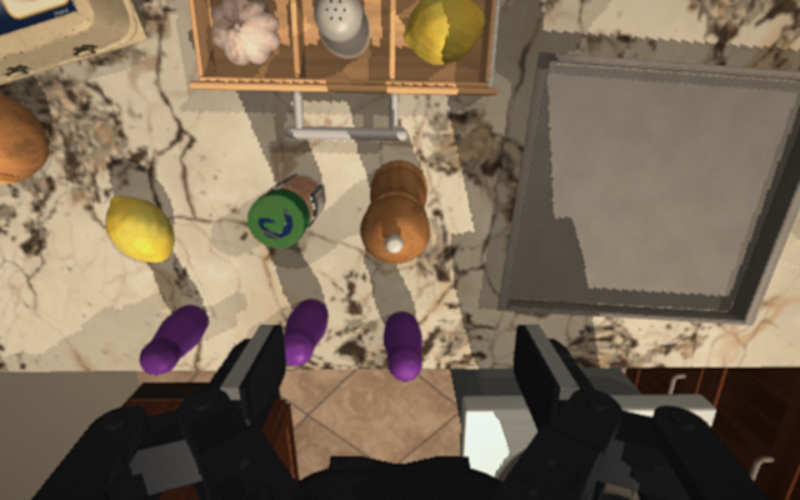

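The wrist view shows the mill knob at px (315,195) and the blue cap at (222,175). The tray is parallel to the world axes, with the salt at (272,12). I take the mill at (0.432, 0.242) and the blue jar at (0.431, 0.340).

Call:
jog_arm(plan=[{"x":0,"y":0,"z":0.2,"wx":0,"wy":0,"wz":0},{"x":0,"y":0,"z":0.4,"wx":0,"wy":0,"wz":0},{"x":0,"y":0,"z":0.55,"wx":0,"wy":0,"wz":0},{"x":0,"y":0,"z":0.65,"wx":0,"wy":0,"wz":0},{"x":0,"y":0,"z":0.72,"wx":0,"wy":0,"wz":0},{"x":0,"y":0,"z":0.76,"wx":0,"wy":0,"wz":0},{"x":0,"y":0,"z":0.76,"wx":0,"wy":0,"wz":0},{"x":0,"y":0,"z":0.76,"wx":0,"wy":0,"wz":0}])

```text
t: 5.93
eef_pos: [0.4335, 0.2409, 0.1197]
tool_rot: [0.001, 1.0, -0.005, 0.001]
contact_force: [-0.3, -0.4, 0.3]
gripper_width: 0.999
```

Call:
jog_arm(plan=[{"x":0,"y":0,"z":0,"wx":0,"wy":0,"wz":0},{"x":0,"y":0,"z":0,"wx":0,"wy":0,"wz":0},{"x":0,"y":0,"z":0,"wx":0,"wy":0,"wz":0},{"x":0,"y":0,"z":0,"wx":0,"wy":0,"wz":0},{"x":0,"y":0,"z":0,"wx":0,"wy":0,"wz":0},{"x":0,"y":0,"z":0,"wx":0,"wy":0,"wz":0},{"x":0,"y":0,"z":0,"wx":0,"wy":0,"wz":0},{"x":0,"y":0,"z":0,"wx":0,"wy":0,"wz":0}], hand=-1, grip_force=40)

```text
t: 6.6
eef_pos: [0.4346, 0.2412, 0.121]
tool_rot: [0.001, 1.0, -0.005, 0.002]
contact_force: [1.2, -1.0, 5.3]
gripper_width: 0.539
```

Call:
jog_arm(plan=[{"x":0,"y":0,"z":0,"wx":0,"wy":0,"wz":0},{"x":0,"y":0,"z":0,"wx":0,"wy":0,"wz":0},{"x":0,"y":0,"z":0,"wx":0,"wy":0,"wz":0}])

```text
t: 6.85
eef_pos: [0.4347, 0.2413, 0.1212]
tool_rot: [0.0, 1.0, -0.005, 0.002]
contact_force: [0.3, 0.9, 0.8]
gripper_width: 0.538
```

```bash
python3 -c "
from h import *
look('wrist',['pepper_mill'],'w5')
print(monitor.get_obs()['gripper_width'])"
```

```text
6.9 [0.4347 0.2412 0.1212]
pepper_mill 0.92 [319. 186.] [0.4359 0.2419]
0.5410664504968484
```

Call:
jog_arm(plan=[{"x":0,"y":0,"z":-0.1,"wx":0,"wy":0,"wz":0},{"x":0,"y":0,"z":-0.25,"wx":0,"wy":0,"wz":0},{"x":0,"y":0,"z":-0.4,"wx":0,"wy":0,"wz":0},{"x":0,"y":0,"z":-0.5,"wx":0,"wy":0,"wz":0},{"x":0,"y":0,"z":-0.5,"wx":0,"wy":0,"wz":0},{"x":0,"y":0,"z":-0.5,"wx":0,"wy":0,"wz":0}])

```text
t: 7.45
eef_pos: [0.4345, 0.2415, 0.2215]
tool_rot: [0.0, 1.0, -0.005, 0.003]
contact_force: [0.2, 0.2, -2.8]
gripper_width: 0.542
```

Call:
jog_arm(plan=[{"x":0.02,"y":0.1,"z":0,"wx":0,"wy":0,"wz":0},{"x":0.04,"y":0.25,"z":0,"wx":0,"wy":0,"wz":0},{"x":0.05,"y":0.4,"z":0,"wx":0,"wy":0,"wz":0},{"x":0.05,"y":0.55,"z":0,"wx":0,"wy":0,"wz":0},{"x":0.05,"y":0.7,"z":0,"wx":0,"wy":0,"wz":0},{"x":0.05,"y":0.8,"z":0,"wx":0,"wy":0,"wz":0},{"x":0.05,"y":0.8,"z":0,"wx":0,"wy":0,"wz":0}])

```text
t: 8.03
eef_pos: [0.4412, 0.0758, 0.2193]
tool_rot: [0.002, 1.0, -0.008, 0.001]
contact_force: [-0.5, 0.6, -2.3]
gripper_width: 0.534
```

Call:
jog_arm(plan=[{"x":0.02,"y":0.1,"z":0,"wx":0,"wy":0,"wz":0},{"x":0.04,"y":0.25,"z":0,"wx":0,"wy":0,"wz":0},{"x":0.05,"y":0.4,"z":0,"wx":0,"wy":0,"wz":0},{"x":0.05,"y":0.55,"z":0,"wx":0,"wy":0,"wz":0},{"x":0.05,"y":0.7,"z":0,"wx":0,"wy":0,"wz":0},{"x":0.05,"y":0.8,"z":0,"wx":0,"wy":0,"wz":0},{"x":0.05,"y":0.8,"z":0,"wx":0,"wy":0,"wz":0},{"x":0.05,"y":0.8,"z":0,"wx":0,"wy":0,"wz":0}])

```text
t: 8.7
eef_pos: [0.4475, -0.0848, 0.2182]
tool_rot: [0.002, 1.0, -0.009, -0.001]
contact_force: [-0.5, 1.4, -2.7]
gripper_width: 0.538
```

```bash
python3 -c "
from h import *
look('wrist',['pepper_mill'],'w6',{'pepper_mill':.1});look('scene',['pepper_mill'],'s6',{'pepper_mill':.1})
a=cv2.imread('pics/w6.png')[:, 120:520];b=cv2.imread('pics/s6.png')[100:300,230:430]
cv2.imwrite('pics/c6.png',np.hstack([a,cv2.resize(b,(400,400))]))"
```

```text
8.75 [ 0.4478 -0.0836  0.2185]
pepper_mill 0.9 [318. 188.] [ 0.4471 -0.0816]
8.85 [ 0.4482 -0.0828  0.2191]
pepper_mill 0.87 [353. 176.] [ 0.4523 -0.0988]
```

View pics/c6.png

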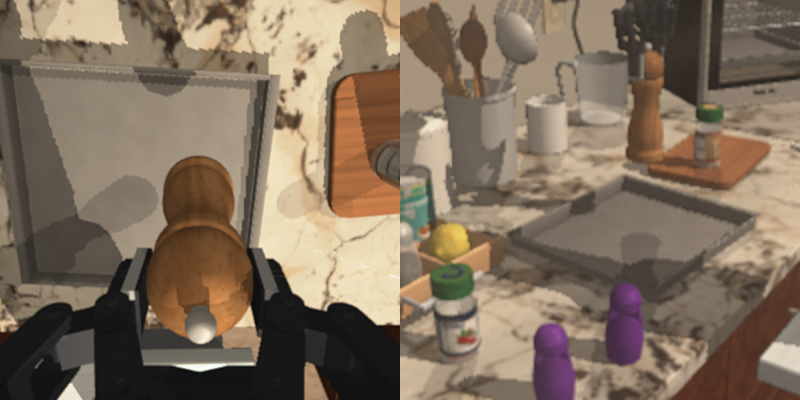

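The mill hangs upright in the jaws over the sheet. I set it down there.

Call:
jog_arm(plan=[{"x":0,"y":0,"z":0.1,"wx":0,"wy":0,"wz":0},{"x":0,"y":0,"z":0.22,"wx":0,"wy":0,"wz":0},{"x":0,"y":0,"z":0.32,"wx":0,"wy":0,"wz":0},{"x":0,"y":0,"z":0.4,"wx":0,"wy":0,"wz":0},{"x":0,"y":0,"z":0.44,"wx":0,"wy":0,"wz":0},{"x":0,"y":0,"z":0.46,"wx":0,"wy":0,"wz":0},{"x":0,"y":0,"z":0.475,"wx":0,"wy":0,"wz":0},{"x":0,"y":0,"z":0.48,"wx":0,"wy":0,"wz":0},{"x":0,"y":0,"z":0.48,"wx":0,"wy":0,"wz":0}])

```text
t: 9.65
eef_pos: [0.449, -0.0831, 0.1239]
tool_rot: [0.002, 1.0, -0.007, 0.001]
contact_force: [0.1, -0.1, -2.2]
gripper_width: 0.54
```

Call:
jog_arm(plan=[{"x":0,"y":0,"z":0.007,"wx":0,"wy":0,"wz":0},{"x":0,"y":0,"z":0.007,"wx":0,"wy":0,"wz":0}])

```text
t: 9.82
eef_pos: [0.4495, -0.0831, 0.123]
tool_rot: [0.002, 1.0, -0.007, 0.001]
contact_force: [0.3, 0.9, -1.3]
gripper_width: 0.542
```

Call:
jog_arm(plan=[{"x":0,"y":0,"z":0,"wx":0,"wy":0,"wz":0},{"x":0,"y":0,"z":0,"wx":0,"wy":0,"wz":0},{"x":0,"y":0,"z":0,"wx":0,"wy":0,"wz":0},{"x":0,"y":0,"z":0,"wx":0,"wy":0,"wz":0},{"x":0,"y":0,"z":0,"wx":0,"wy":0,"wz":0},{"x":0,"y":0,"z":0,"wx":0,"wy":0,"wz":0}], hand=1)

```text
t: 10.32
eef_pos: [0.4496, -0.0831, 0.1231]
tool_rot: [0.002, 1.0, -0.007, 0.002]
contact_force: [-1.3, 0.2, -0.1]
gripper_width: 0.997
```

Call:
jog_arm(plan=[{"x":0,"y":0,"z":-0.15,"wx":0,"wy":0,"wz":0},{"x":0,"y":0,"z":-0.3,"wx":0,"wy":0,"wz":0},{"x":0,"y":0,"z":-0.45,"wx":0,"wy":0,"wz":0},{"x":0,"y":0,"z":-0.5,"wx":0,"wy":0,"wz":0},{"x":0,"y":0,"z":-0.5,"wx":0,"wy":0,"wz":0}])

```text
t: 10.73
eef_pos: [0.4511, -0.0829, 0.2258]
tool_rot: [0.002, 1.0, -0.007, 0.004]
contact_force: [0.2, -0.5, 0.0]
gripper_width: 0.997
```

```bash
python3 -c "
from h import *
look('wrist',['pepper_mill'],'w7')
look('scene',['pepper_mill'],'s7')
"
```

```text
10.78 [ 0.4499 -0.0829  0.2239]
pepper_mill 0.83 [319. 166.] [ 0.4429 -0.0825]
10.88 [ 0.4484 -0.0828  0.2219]
pepper_mill 0.77 [349. 207.] [ 0.4565 -0.0844]
```

Call:
jog_arm(plan=[{"x":-0.04,"y":-1,"z":0,"wx":0,"wy":0,"wz":-0.004},{"x":-0.04,"y":-1,"z":0,"wx":0,"wy":0,"wz":-0.004},{"x":-0.04,"y":-1,"z":0,"wx":0,"wy":0,"wz":-0.004},{"x":-0.04,"y":-1,"z":0,"wx":0,"wy":0,"wz":-0.004},{"x":-0.04,"y":-1,"z":0,"wx":0,"wy":0,"wz":-0.004},{"x":-0.04,"y":-1,"z":0,"wx":0,"wy":0,"wz":-0.004},{"x":-0.04,"y":-1,"z":0,"wx":0,"wy":0,"wz":-0.004}])

```text
t: 11.52
eef_pos: [0.4419, 0.1191, 0.2195]
tool_rot: [0.002, 1.0, 0.002, -0.001]
contact_force: [-0.2, -0.8, 0.4]
gripper_width: 1.002
```

Call:
jog_arm(plan=[{"x":-0.04,"y":-1,"z":0,"wx":0,"wy":0,"wz":0},{"x":-0.04,"y":-1,"z":0,"wx":0,"wy":0,"wz":0},{"x":-0.04,"y":-1,"z":0,"wx":0,"wy":0,"wz":0},{"x":-0.04,"y":-1,"z":0,"wx":0,"wy":0,"wz":0},{"x":-0.04,"y":-1,"z":0,"wx":0,"wy":0,"wz":0},{"x":-0.04,"y":-1,"z":0,"wx":0,"wy":0,"wz":0},{"x":-0.04,"y":-1,"z":0,"wx":0,"wy":0,"wz":0},{"x":-0.04,"y":-1,"z":0,"wx":0,"wy":0,"wz":0}])

```text
t: 12.18
eef_pos: [0.4336, 0.3168, 0.2176]
tool_rot: [0.003, 1.0, 0.001, -0.002]
contact_force: [0.1, 0.4, 1.2]
gripper_width: 1.003
```

```bash
python3 -c "
from h import *
look('wrist',['blue_jar'],'w8')
print(monitor.get_obs()['tool_rot'],finder.find_in('wrist','blue_jar'),rel([.431,.340,.054]))
im=cv2.imread('pics/w8.png');hsv=cv2.cvtColor(im,cv2.COLOR_BGR2HSV);m=cv2.inRange(hsv,(40,80,40),(85,255,255));v,u=np.nonzero(m);print(len(u),u.min(),u.max(),v.min(),v.max(),ray('wrist',[(u.min()+u.max())/2,(v.min()+v.max())/2],.1))
"
```

```text
12.23 [0.4338 0.3164 0.2179]
blue_jar 0.74 [298. 163.] [0.4309 0.3406]
[ 2.64151432e-03  9.99995467e-01  2.61631544e-05 -1.44500747e-03] [{'bbox': [265.2, 145.1, 57.9, 75.2], 'confidence': 0.84}] [-0.01260241 -0.1203479   0.82171223]
1997 265 318 164 219 [0.43019589 0.34021942 0.1       ]
```

Call:
jog_arm(plan=[{"x":-0.015,"y":-0.12,"z":0.1,"wx":0,"wy":0,"wz":0},{"x":-0.015,"y":-0.12,"z":0.2,"wx":0,"wy":0,"wz":0},{"x":-0.015,"y":-0.12,"z":0.3,"wx":0,"wy":0,"wz":0},{"x":-0.015,"y":-0.12,"z":0.45,"wx":0,"wy":0,"wz":0},{"x":-0.015,"y":-0.12,"z":0.6,"wx":0,"wy":0,"wz":0},{"x":-0.015,"y":-0.12,"z":0.7,"wx":0,"wy":0,"wz":0},{"x":-0.015,"y":-0.12,"z":0.78,"wx":0,"wy":0,"wz":0},{"x":-0.015,"y":-0.12,"z":0.82,"wx":0,"wy":0,"wz":0},{"x":-0.015,"y":-0.12,"z":0.82,"wx":0,"wy":0,"wz":0},{"x":-0.015,"y":-0.12,"z":0.82,"wx":0,"wy":0,"wz":0}])

```text
t: 13.17
eef_pos: [0.431, 0.3394, 0.0547]
tool_rot: [0.002, 1.0, -0.0, -0.001]
contact_force: [-0.5, 0.7, 0.5]
gripper_width: 1.002
```

Call:
jog_arm(plan=[{"x":0,"y":0,"z":0,"wx":0,"wy":0,"wz":0},{"x":0,"y":0,"z":0,"wx":0,"wy":0,"wz":0},{"x":0,"y":0,"z":0,"wx":0,"wy":0,"wz":0},{"x":0,"y":0,"z":0,"wx":0,"wy":0,"wz":0},{"x":0,"y":0,"z":0,"wx":0,"wy":0,"wz":0},{"x":0,"y":0,"z":0,"wx":0,"wy":0,"wz":0},{"x":0,"y":0,"z":0,"wx":0,"wy":0,"wz":0},{"x":0,"y":0,"z":0,"wx":0,"wy":0,"wz":0}], hand=-1, grip_force=40)

```text
t: 13.83
eef_pos: [0.4316, 0.3397, 0.0559]
tool_rot: [0.002, 1.0, -0.0, -0.0]
contact_force: [-0.8, -1.6, 6.0]
gripper_width: 0.519
```

Call:
jog_arm(plan=[{"x":0,"y":0,"z":0,"wx":0,"wy":0,"wz":0},{"x":0,"y":0,"z":0,"wx":0,"wy":0,"wz":0}])

```text
t: 14.0
eef_pos: [0.4319, 0.3398, 0.0564]
tool_rot: [0.002, 1.0, -0.0, 0.0]
contact_force: [0.3, -0.1, -0.9]
gripper_width: 0.521
```

Call:
jog_arm(plan=[{"x":0,"y":0,"z":-0.1,"wx":0,"wy":0,"wz":0},{"x":0,"y":0,"z":-0.25,"wx":0,"wy":0,"wz":0},{"x":0,"y":0,"z":-0.4,"wx":0,"wy":0,"wz":0},{"x":0,"y":0,"z":-0.5,"wx":0,"wy":0,"wz":0},{"x":0,"y":0,"z":-0.5,"wx":0,"wy":0,"wz":0}])

```text
t: 14.42
eef_pos: [0.4337, 0.3424, 0.1608]
tool_rot: [-0.0, 1.0, -0.0, 0.003]
contact_force: [0.6, 0.4, -1.4]
gripper_width: 0.526
```

Call:
jog_arm(plan=[{"x":0.02,"y":0.1,"z":0,"wx":0,"wy":0,"wz":0},{"x":0.04,"y":0.25,"z":0,"wx":0,"wy":0,"wz":0},{"x":0.05,"y":0.4,"z":0,"wx":0,"wy":0,"wz":0},{"x":0.05,"y":0.55,"z":0,"wx":0,"wy":0,"wz":0},{"x":0.05,"y":0.7,"z":0,"wx":0,"wy":0,"wz":0},{"x":0.05,"y":0.74,"z":0,"wx":0,"wy":0,"wz":0},{"x":0.05,"y":0.74,"z":0,"wx":0,"wy":0,"wz":0}])

```text
t: 15.0
eef_pos: [0.4432, 0.191, 0.1597]
tool_rot: [0.001, 1.0, -0.003, 0.002]
contact_force: [1.1, 0.2, -1.0]
gripper_width: 0.522
```

Call:
jog_arm(plan=[{"x":0.02,"y":0.1,"z":0,"wx":0,"wy":0,"wz":0},{"x":0.04,"y":0.25,"z":0,"wx":0,"wy":0,"wz":0},{"x":0.05,"y":0.4,"z":0,"wx":0,"wy":0,"wz":0},{"x":0.05,"y":0.55,"z":0,"wx":0,"wy":0,"wz":0},{"x":0.05,"y":0.7,"z":0,"wx":0,"wy":0,"wz":0},{"x":0.05,"y":0.74,"z":0,"wx":0,"wy":0,"wz":0},{"x":0.05,"y":0.74,"z":0,"wx":0,"wy":0,"wz":0},{"x":0.05,"y":0.74,"z":0,"wx":0,"wy":0,"wz":0}])

```text
t: 15.67
eef_pos: [0.4527, 0.0445, 0.1599]
tool_rot: [0.0, 1.0, -0.002, 0.002]
contact_force: [0.2, 1.0, -1.5]
gripper_width: 0.518
```

Call:
jog_arm(plan=[{"x":0,"y":0,"z":0.1,"wx":0,"wy":0,"wz":0},{"x":0,"y":0,"z":0.22,"wx":0,"wy":0,"wz":0},{"x":0,"y":0,"z":0.32,"wx":0,"wy":0,"wz":0},{"x":0,"y":0,"z":0.4,"wx":0,"wy":0,"wz":0},{"x":0,"y":0,"z":0.44,"wx":0,"wy":0,"wz":0},{"x":0,"y":0,"z":0.45,"wx":0,"wy":0,"wz":0},{"x":0,"y":0,"z":0.45,"wx":0,"wy":0,"wz":0},{"x":0,"y":0,"z":0.45,"wx":0,"wy":0,"wz":0}])

```text
t: 16.33
eef_pos: [0.4538, 0.0455, 0.0706]
tool_rot: [-0.0, 1.0, -0.002, 0.003]
contact_force: [0.5, 1.0, -1.4]
gripper_width: 0.517
```

Call:
jog_arm(plan=[{"x":0,"y":0,"z":0.03,"wx":0,"wy":0,"wz":0},{"x":0,"y":0,"z":0.06,"wx":0,"wy":0,"wz":0},{"x":0,"y":0,"z":0.065,"wx":0,"wy":0,"wz":0},{"x":0,"y":0,"z":0.065,"wx":0,"wy":0,"wz":0}])

```text
t: 16.67
eef_pos: [0.4542, 0.0456, 0.0576]
tool_rot: [-0.0, 1.0, -0.002, 0.003]
contact_force: [0.1, -0.1, -0.6]
gripper_width: 0.521
```

Call:
jog_arm(plan=[{"x":0,"y":0,"z":0,"wx":0,"wy":0,"wz":0},{"x":0,"y":0,"z":0,"wx":0,"wy":0,"wz":0},{"x":0,"y":0,"z":0,"wx":0,"wy":0,"wz":0},{"x":0,"y":0,"z":0,"wx":0,"wy":0,"wz":0},{"x":0,"y":0,"z":0,"wx":0,"wy":0,"wz":0},{"x":0,"y":0,"z":0,"wx":0,"wy":0,"wz":0}], hand=1)

```text
t: 17.17
eef_pos: [0.4542, 0.0455, 0.0577]
tool_rot: [-0.0, 1.0, -0.002, 0.003]
contact_force: [0.7, -0.8, -0.5]
gripper_width: 1.002
```

Call:
jog_arm(plan=[{"x":0,"y":0,"z":-0.15,"wx":0,"wy":0,"wz":0},{"x":0,"y":0,"z":-0.35,"wx":0,"wy":0,"wz":0},{"x":0,"y":0,"z":-0.55,"wx":0,"wy":0,"wz":0},{"x":0,"y":0,"z":-0.7,"wx":0,"wy":0,"wz":0},{"x":0,"y":0,"z":-0.7,"wx":0,"wy":0,"wz":0}])

```text
t: 17.58
eef_pos: [0.4569, 0.0464, 0.2036]
tool_rot: [-0.001, 1.0, -0.002, 0.008]
contact_force: [0.1, 1.1, -0.6]
gripper_width: 0.994
```

```bash
python3 -c "
from h import *
look('wrist',['blue_jar'],'w9')
look('scene',['blue_jar','pepper_mill','tray_handle'],'s9')
print(monitor.get_obs()['q'],rel([.489,.288,.2]))
"
```

```text
17.63 [0.4555 0.0459 0.2009]
blue_jar 0.8 [320. 171.] [0.4486 0.0452]
17.73 [0.453  0.0452 0.1975]
blue_jar 0.86 [327. 220.] [0.4629 0.0254]
pepper_mill 0.7 [351. 205.] [ 0.46   -0.1007]
tray_handle 0.89 [250. 244.] [0.5054 0.288 ]
[ 0.19816603  0.1891929  -0.48228605  2.07508835  0.11297723  0.89837708
 -1.92129391] [ 0.17955784 -1.21408504 -0.01806829]
```

Call:
jog_arm(plan=[{"x":0.0,"y":-0.1,"z":0,"wx":0,"wy":0,"wz":-0.04},{"x":0.0,"y":-0.2,"z":0,"wx":0,"wy":0,"wz":-0.08},{"x":0.0,"y":-0.3,"z":0,"wx":0,"wy":0,"wz":-0.12},{"x":0.0,"y":-0.4,"z":0,"wx":0,"wy":0,"wz":-0.16},{"x":0.0,"y":-0.5,"z":0,"wx":0,"wy":0,"wz":-0.2},{"x":0.0,"y":-0.6,"z":0,"wx":0,"wy":0,"wz":-0.24},{"x":0.0,"y":-0.7,"z":0,"wx":0,"wy":0,"wz":-0.28},{"x":0.0,"y":-0.8,"z":0,"wx":0,"wy":0,"wz":-0.32},{"x":0.0,"y":-0.9,"z":0,"wx":0,"wy":0,"wz":-0.36},{"x":0.0,"y":-1,"z":0,"wx":0,"wy":0,"wz":-0.4},{"x":0.0,"y":-1,"z":0,"wx":0,"wy":0,"wz":-0.44},{"x":0.0,"y":-1,"z":0,"wx":0,"wy":0,"wz":-0.48}], hand=-0.4)

```text
t: 18.88
eef_pos: [0.4519, 0.2467, 0.195]
tool_rot: [0.0, 0.73, 0.684, 0.0]
contact_force: [0.6, -0.7, -0.3]
gripper_width: 0.299
```

```bash
python3 -c "
from h import *
look('wrist',['tray_handle','salt_shaker','garlic'],'w10')
print(monitor.get_obs()['q'],monitor.get_obs()['tool_rot'],rel([.488,.288,.2]),rot().as_matrix())
cv2.imwrite('pics/w10b.png',cv2.imread('pics/w10.png'))
"
```

```text
18.93 [0.4521 0.2458 0.1948]
tray_handle 0.87 [361. 132.] [0.4933 0.2846]
salt_shaker 0.96 [159. 182.] [0.2832 0.2449]
salt_shaker 0.62 [440. 123.] [0.5744 0.2835]
garlic 0.65 [446.  29.] [0.5768 0.3669]
[ 0.05361743  0.36136285 -0.81329336  1.93178766  0.31633332  0.97874978
 -0.98534966] [6.61589282e-04 7.34329195e-01 6.78793100e-01 3.51044023e-04] [ 0.22883037  0.15986598 -0.02338063] [[ 7.84796096e-02  9.96914717e-01  1.41372823e-03]
 [ 9.96915646e-01 -7.84789807e-02 -4.95076129e-04]
 [-3.82600729e-04  1.44822117e-03 -9.99998878e-01]]
```

View pics/w10.png

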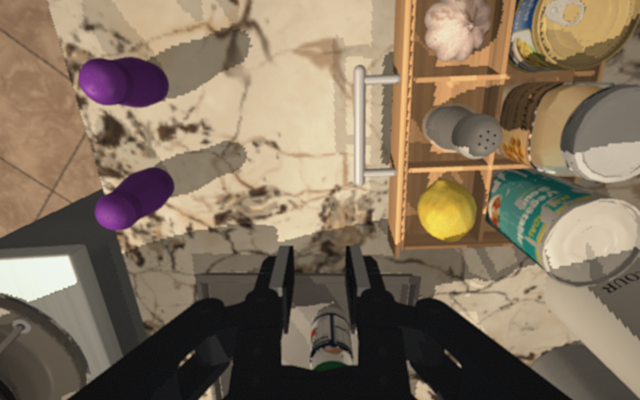

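Salt is at px (465,135) in the middle compartment. The handle bar is at column 360, rows 68–182. The jar stands on the sheet behind the fingers.

Call:
jog_arm(plan=[{"x":0.1,"y":0.08,"z":0.1,"wx":0,"wy":0,"wz":-0.01},{"x":0.225,"y":0.178,"z":0.2,"wx":0,"wy":0,"wz":-0.025},{"x":0.225,"y":0.178,"z":0.4,"wx":0,"wy":0,"wz":-0.025},{"x":0.225,"y":0.178,"z":0.5,"wx":0,"wy":0,"wz":-0.025},{"x":0.225,"y":0.178,"z":0.55,"wx":0,"wy":0,"wz":-0.025},{"x":0.225,"y":0.178,"z":0.55,"wx":0,"wy":0,"wz":-0.025},{"x":0.225,"y":0.178,"z":0.55,"wx":0,"wy":0,"wz":-0.025}])

```text
t: 19.67
eef_pos: [0.4918, 0.2869, 0.0857]
tool_rot: [0.001, 0.708, 0.707, 0.0]
contact_force: [0.7, 0.8, 0.5]
gripper_width: 0.301
```

```bash
python3 -c "
from h import *
look('wrist',['tray_handle'],'w11')
print(monitor.get_obs()['q'],monitor.get_obs()['tool_rot'])
im=cv2.imread('pics/w11.png');cv2.imwrite('pics/w11b.png',im[100:,160:480])
"
```

```text
19.72 [0.4923 0.2873 0.0866]
tray_handle 0.76 [319. 220.] [0.4919 0.2877]
[-0.092248    0.58917557 -0.71861563  1.89338407  0.51278523  0.84713792
 -1.07760592] [0.00109007 0.70750628 0.70670434 0.00162421]
```

View pics/w11b.png

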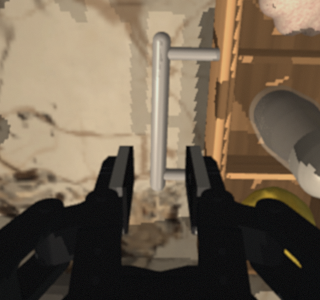

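The bar is centred between the fingers.

Call:
jog_arm(plan=[{"x":0,"y":0,"z":0.1,"wx":0,"wy":0,"wz":0},{"x":0,"y":0,"z":0.2,"wx":0,"wy":0,"wz":0},{"x":0,"y":0,"z":0.28,"wx":0,"wy":0,"wz":0},{"x":0,"y":0,"z":0.33,"wx":0,"wy":0,"wz":0},{"x":0,"y":0,"z":0.34,"wx":0,"wy":0,"wz":0},{"x":0,"y":0,"z":0.34,"wx":0,"wy":0,"wz":0}])

```text
t: 20.27
eef_pos: [0.4932, 0.2877, 0.0196]
tool_rot: [0.001, 0.708, 0.707, 0.002]
contact_force: [0.6, 0.4, -0.7]
gripper_width: 0.299
```

Call:
jog_arm(plan=[{"x":0,"y":0,"z":0,"wx":0,"wy":0,"wz":0},{"x":0,"y":0,"z":0,"wx":0,"wy":0,"wz":0},{"x":0,"y":0,"z":0,"wx":0,"wy":0,"wz":0},{"x":0,"y":0,"z":0,"wx":0,"wy":0,"wz":0},{"x":0,"y":0,"z":0,"wx":0,"wy":0,"wz":0},{"x":0,"y":0,"z":0,"wx":0,"wy":0,"wz":0}], hand=-1, grip_force=40)

```text
t: 20.77
eef_pos: [0.492, 0.2882, 0.0208]
tool_rot: [0.001, 0.708, 0.707, 0.002]
contact_force: [-5.4, -1.3, 4.9]
gripper_width: 0.108
```

Call:
jog_arm(plan=[{"x":0,"y":-0.04,"z":0,"wx":0,"wy":0,"wz":0},{"x":0,"y":-0.1,"z":0,"wx":0,"wy":0,"wz":0},{"x":0,"y":-0.17,"z":0,"wx":0,"wy":0,"wz":0},{"x":0,"y":-0.24,"z":0,"wx":0,"wy":0,"wz":0},{"x":0,"y":-0.31,"z":0,"wx":0,"wy":0,"wz":0},{"x":0,"y":-0.38,"z":0,"wx":0,"wy":0,"wz":0},{"x":0,"y":-0.45,"z":0,"wx":0,"wy":0,"wz":0},{"x":0,"y":-0.52,"z":0,"wx":0,"wy":0,"wz":0},{"x":0,"y":-0.58,"z":0,"wx":0,"wy":0,"wz":0},{"x":0,"y":-0.63,"z":0,"wx":0,"wy":0,"wz":0},{"x":0,"y":-0.66,"z":0,"wx":0,"wy":0,"wz":0},{"x":0,"y":-0.675,"z":0,"wx":0,"wy":0,"wz":0}])

```text
t: 21.77
eef_pos: [0.3562, 0.2918, 0.021]
tool_rot: [-0.001, 0.707, 0.707, 0.004]
contact_force: [3.3, 9.4, -18.3]
gripper_width: 0.109
```

```bash
python3 -c "
from h import *
look('scene',['tray_handle','salt_shaker'],'s12')
o=monitor.get_obs();print(o['q'],o['tool_rot'],o['contact_force'],o['gripper_width'])
"
```

```text
21.82 [0.3558 0.2918 0.021 ]
tray_handle 0.7 [293. 260.] [0.3744 0.2842]
salt_shaker 0.72 [304. 301.] [0.2854 0.3586]
salt_shaker 0.69 [264. 346.] [0.27   0.4892]
[-0.26794009  0.55394179 -0.66822201  2.17846195  0.61754543  0.59344754
 -1.38855931] [-0.00140377  0.70709348  0.70710824  0.00384412] [ -2.84900233   9.23759638 -14.97553333] 0.10904921194709095
```

Call:
jog_arm(plan=[{"x":0,"y":0,"z":0,"wx":0,"wy":0,"wz":0},{"x":0,"y":0,"z":0,"wx":0,"wy":0,"wz":0},{"x":0,"y":0,"z":0,"wx":0,"wy":0,"wz":0},{"x":0,"y":0,"z":0,"wx":0,"wy":0,"wz":0},{"x":0,"y":0,"z":-0.15,"wx":0,"wy":0,"wz":0},{"x":0,"y":0,"z":-0.35,"wx":0,"wy":0,"wz":0},{"x":0,"y":0,"z":-0.55,"wx":0,"wy":0,"wz":0},{"x":0,"y":0,"z":-0.75,"wx":0,"wy":0,"wz":0},{"x":0,"y":0,"z":-0.9,"wx":0,"wy":0,"wz":0},{"x":0,"y":0,"z":-0.9,"wx":0,"wy":0,"wz":0}], hand=-0.4)

```text
t: 22.75
eef_pos: [0.3579, 0.293, 0.2069]
tool_rot: [-0.0, 0.707, 0.707, 0.009]
contact_force: [0.9, 0.2, -0.5]
gripper_width: 0.302
```

Call:
jog_arm(plan=[{"x":0,"y":0.1,"z":0,"wx":0,"wy":0,"wz":-0.04},{"x":0,"y":0.2,"z":0,"wx":0,"wy":0,"wz":-0.08},{"x":0,"y":0.3,"z":0,"wx":0,"wy":0,"wz":-0.12},{"x":0,"y":0.4,"z":0,"wx":0,"wy":0,"wz":-0.16},{"x":0,"y":0.4,"z":0,"wx":0,"wy":0,"wz":-0.2},{"x":0,"y":0.4,"z":0,"wx":0,"wy":0,"wz":-0.24},{"x":0,"y":0.4,"z":0,"wx":0,"wy":0,"wz":-0.28},{"x":0,"y":0.4,"z":0,"wx":0,"wy":0,"wz":-0.32},{"x":0,"y":0.4,"z":0,"wx":0,"wy":0,"wz":-0.36},{"x":0,"y":0.4,"z":0,"wx":0,"wy":0,"wz":-0.4},{"x":0,"y":0.4,"z":0,"wx":0,"wy":0,"wz":-0.44},{"x":0,"y":0.4,"z":0,"wx":0,"wy":0,"wz":-0.48}], hand=0.5)

```text
t: 23.75
eef_pos: [0.4379, 0.2923, 0.2076]
tool_rot: [0.006, 0.033, 0.999, 0.006]
contact_force: [-0.0, -0.8, 0.3]
gripper_width: 0.748
```

```bash
python3 -c "
from h import *
look('wrist',['tray_handle','salt_shaker','garlic','lemon'],'w13')
o=monitor.get_obs();print(o['q'],o['tool_rot'],o['gripper_width'])
"
```

```text
23.8 [0.4379 0.2922 0.2074]
tray_handle 0.55 [311.  84.] [0.3549 0.2935]
salt_shaker 0.73 [360.   6.] [0.2913 0.3443]
salt_shaker 0.6 [318. 165.] [0.4378 0.2939]
garlic 0.83 [393. 163.] [0.4422 0.3752]
lemon 0.88 [240. 174.] [0.4407 0.21  ]
lemon 0.43 [316. 165.] [0.4373 0.2918]
[ 0.20772767  0.50335434 -1.17958513  1.89159241  0.53051792  1.08751631
  0.31510919] [0.00581759 0.03748165 0.99926116 0.00619842] 0.751119171727294
```

View pics/w13.png

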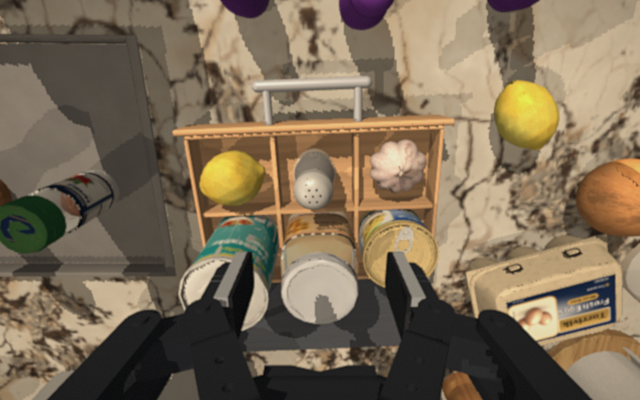

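```bash
python3 -c "
from h import *
print(ray('wrist',[313.5,189],.1),ray('wrist',[314,182],.086))
print(rel([.438,.293,.10]),rel([.438,.293,.056]))
"
```

```text
[0.43498241 0.2901369  0.1       ] [0.43344096 0.29063557 0.086     ]
[ 0.00531894 -0.00508383  0.53853725] [ 0.00777456 -0.00790507  0.75850545]
```

Call:
jog_arm(plan=[{"x":0.006,"y":-0.005,"z":0.15,"wx":0,"wy":0,"wz":-0.024},{"x":0.008,"y":-0.008,"z":0.3,"wx":0,"wy":0,"wz":-0.024},{"x":0.01,"y":-0.012,"z":0.42,"wx":0,"wy":0,"wz":-0.024},{"x":0.01,"y":-0.014,"z":0.52,"wx":0,"wy":0,"wz":-0.024},{"x":0.012,"y":-0.015,"z":0.6,"wx":0,"wy":0,"wz":-0.024},{"x":0.013,"y":-0.015,"z":0.67,"wx":0,"wy":0,"wz":-0.024},{"x":0.013,"y":-0.015,"z":0.72,"wx":0,"wy":0,"wz":-0.024},{"x":0.013,"y":-0.015,"z":0.75,"wx":0,"wy":0,"wz":-0.024},{"x":0.013,"y":-0.015,"z":0.755,"wx":0,"wy":0,"wz":-0.024},{"x":0.013,"y":-0.015,"z":0.755,"wx":0,"wy":0,"wz":-0.024}], hand=0.38)

```text
t: 24.83
eef_pos: [0.437, 0.2919, 0.0569]
tool_rot: [0.006, 0.0, 1.0, 0.006]
contact_force: [0.0, 0.9, 0.0]
gripper_width: 0.688
```

```bash
python3 -c "
from h import *
look('wrist',['salt_shaker'],'w14')
o=monitor.get_obs();print(o['q'],o['tool_rot'],o['contact_force'],o['gripper_width'])
"
```

```text
24.88 [0.4372 0.2921 0.0573]
salt_shaker 0.86 [314. 225.] [0.4376 0.2901]
salt_shaker 0.35 [188. 229.] [0.4401 0.2096]
[ 0.05542849  0.69190652 -0.99735988  2.01113177  0.78721053  0.85955029
  0.18506544] [ 6.60827668e-03 -3.38149627e-05  9.99957852e-01  6.37362130e-03] [ 0.3307653  -0.06236167  0.28049789] 0.6903375506496561
```

View pics/w14.png

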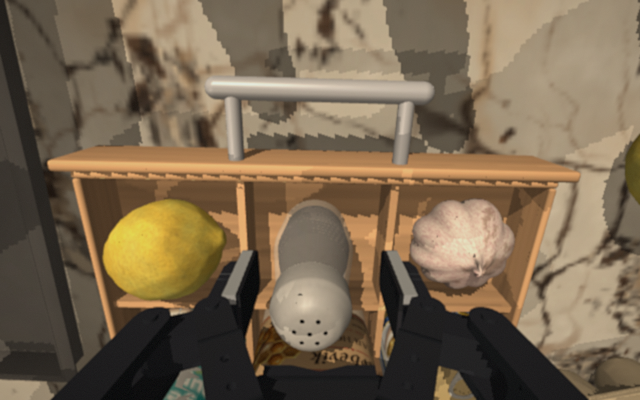

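The fingers straddle the salt shaker, clear of the lemon and garlic.

Call:
jog_arm(plan=[{"x":0,"y":0,"z":0,"wx":0,"wy":0,"wz":0},{"x":0,"y":0,"z":0,"wx":0,"wy":0,"wz":0},{"x":0,"y":0,"z":0,"wx":0,"wy":0,"wz":0},{"x":0,"y":0,"z":0,"wx":0,"wy":0,"wz":0},{"x":0,"y":0,"z":0,"wx":0,"wy":0,"wz":0},{"x":0,"y":0,"z":0,"wx":0,"wy":0,"wz":0},{"x":0,"y":0,"z":0,"wx":0,"wy":0,"wz":0}], hand=-1, grip_force=35)

```text
t: 25.52
eef_pos: [0.4378, 0.2923, 0.0584]
tool_rot: [0.007, 0.0, 1.0, 0.006]
contact_force: [-1.2, -1.5, 5.9]
gripper_width: 0.412
```

Call:
jog_arm(plan=[{"x":0,"y":0,"z":-0.1,"wx":0,"wy":0,"wz":0},{"x":0,"y":0,"z":-0.25,"wx":0,"wy":0,"wz":0},{"x":0,"y":0,"z":-0.4,"wx":0,"wy":0,"wz":0},{"x":0,"y":0,"z":-0.55,"wx":0,"wy":0,"wz":0},{"x":0,"y":0,"z":-0.7,"wx":0,"wy":0,"wz":0},{"x":0,"y":0,"z":-0.85,"wx":0,"wy":0,"wz":0},{"x":0,"y":0,"z":-0.95,"wx":0,"wy":0,"wz":0},{"x":0,"y":0,"z":-0.95,"wx":0,"wy":0,"wz":0},{"x":0,"y":0,"z":-0.95,"wx":0,"wy":0,"wz":0}])

```text
t: 26.27
eef_pos: [0.4355, 0.29, 0.2492]
tool_rot: [0.008, 0.0, 1.0, 0.007]
contact_force: [0.5, -0.6, -2.3]
gripper_width: 0.411
```

```bash
python3 -c "
from h import *
look('wrist',['salt_shaker'],'w15',{'salt_shaker':.2});look('scene',['salt_shaker'],'s15')
o=monitor.get_obs();print(o['q'],o['tool_rot'],o['contact_force'],o['gripper_width'])
"
```

```text
26.32 [0.435  0.2893 0.248 ]
salt_shaker 0.95 [493.  11.] [0.3148 0.3799]
salt_shaker 0.8 [317. 222.] [0.4339 0.2887]
26.42 [0.4346 0.289  0.247 ]
salt_shaker 0.95 [266. 185.] [ 0.7807 -0.0542]
salt_shaker 0.85 [263. 343.] [0.2754 0.4858]
[ 0.26554254  0.46272943 -1.24171862  1.85679647  0.48423923  1.15357434
  0.42777082] [6.35970396e-03 8.13107535e-05 9.99963506e-01 5.70389173e-03] [ 0.93594586  0.65422394 -1.08687239] 0.4149513258953107
```

Call:
jog_arm(plan=[{"x":0,"y":-0.1,"z":-0.1,"wx":0,"wy":0,"wz":0},{"x":0,"y":-0.25,"z":-0.15,"wx":0,"wy":0,"wz":0},{"x":0,"y":-0.4,"z":-0.15,"wx":0,"wy":0,"wz":0},{"x":-0.05,"y":-0.55,"z":-0.15,"wx":0,"wy":0,"wz":0},{"x":-0.1,"y":-0.7,"z":-0.15,"wx":0,"wy":0,"wz":0},{"x":-0.1,"y":-0.85,"z":-0.15,"wx":0,"wy":0,"wz":0},{"x":-0.1,"y":-0.85,"z":-0.15,"wx":0,"wy":0,"wz":0}])

```text
t: 27.05
eef_pos: [0.4546, 0.1114, 0.2733]
tool_rot: [0.005, 0.005, 1.0, 0.004]
contact_force: [-0.2, 0.1, -1.0]
gripper_width: 0.406
```

Call:
jog_arm(plan=[{"x":0,"y":-0.15,"z":0,"wx":0,"wy":0,"wz":0},{"x":0,"y":-0.3,"z":0,"wx":0,"wy":0,"wz":0},{"x":0,"y":-0.45,"z":0,"wx":0,"wy":0,"wz":0},{"x":0,"y":-0.6,"z":0,"wx":0,"wy":0,"wz":0},{"x":0,"y":-0.75,"z":0,"wx":0,"wy":0,"wz":0},{"x":0,"y":-0.85,"z":0,"wx":0,"wy":0,"wz":0},{"x":0,"y":-0.85,"z":0,"wx":0,"wy":0,"wz":0}])

```text
t: 27.63
eef_pos: [0.4522, -0.0635, 0.2705]
tool_rot: [0.003, 0.008, 1.0, 0.004]
contact_force: [0.0, -0.4, -0.8]
gripper_width: 0.41
```

```bash
python3 -c "
from h import *
P=[ray('top',[150+u/2.1,110+v/2.1],.016)[:2] for u,v in [(573,125),(728,110),(743,215),(590,232)]];print(np.round(P,3),np.mean(P,0))
o=monitor.get_obs();print(o['q'],o['tool_rot'],o['contact_force'],o['gripper_width'],o['eef_pos'])
"
```

```text
[[ 0.534 -0.232]
 [ 0.55  -0.456]
 [ 0.396 -0.461]
 [ 0.379 -0.244]] [ 0.46461577 -0.34827472]
[ 1.17456262  0.30538974 -1.34206013  1.95090541  0.32206103  1.13191225
  1.25873227] [0.0032664  0.00836828 0.99995212 0.00388139] [ 0.04316109 -0.39290935 -0.76244073] 0.40975341443857516 [ 0.45222323 -0.0634751   0.27049166]
```

Call:
jog_arm(plan=[{"x":0,"y":-0.15,"z":0,"wx":0,"wy":0,"wz":-0.005},{"x":0,"y":-0.3,"z":0,"wx":0,"wy":0,"wz":-0.005},{"x":0,"y":-0.45,"z":0,"wx":0,"wy":0,"wz":-0.005},{"x":0,"y":-0.6,"z":0,"wx":0,"wy":0,"wz":-0.005},{"x":0,"y":-0.75,"z":0,"wx":0,"wy":0,"wz":-0.005},{"x":0,"y":-0.85,"z":0,"wx":0,"wy":0,"wz":-0.005},{"x":0,"y":-0.85,"z":0,"wx":0,"wy":0,"wz":-0.005}])

```text
t: 28.22
eef_pos: [0.4486, -0.2378, 0.2677]
tool_rot: [0.003, 0.004, 1.0, 0.004]
contact_force: [-0.5, -0.0, -1.1]
gripper_width: 0.414
```

Call:
jog_arm(plan=[{"x":0,"y":-0.15,"z":0,"wx":0,"wy":0,"wz":0},{"x":0,"y":-0.3,"z":0,"wx":0,"wy":0,"wz":0},{"x":0,"y":-0.45,"z":0,"wx":0,"wy":0,"wz":0},{"x":0,"y":-0.6,"z":0,"wx":0,"wy":0,"wz":0},{"x":0,"y":-0.75,"z":0,"wx":0,"wy":0,"wz":0},{"x":0,"y":-0.83,"z":0,"wx":0,"wy":0,"wz":0},{"x":0,"y":-0.83,"z":0,"wx":0,"wy":0,"wz":0}])

```text
t: 28.8
eef_pos: [0.4466, -0.4069, 0.2648]
tool_rot: [0.002, 0.006, 1.0, 0.005]
contact_force: [0.3, 0.3, -1.2]
gripper_width: 0.413
```

```bash
python3 -c "
from h import *
look('wrist',['orange_jar','chop_board','salt_shaker'],'w16',{'salt_shaker':.2})
o=monitor.get_obs();print(o['q'],o['tool_rot'],o['gripper_width'],rel([.468,-.402,.0624]))
a=cv2.imread('pics/w16.png');shot('scene','s16');b=cv2.imread('pics/s16.png')[100:250,300:450]
cv2.imwrite('pics/c16.png',np.hstack([a[:,120:520],cv2.resize(b,(400,400))]))
"
```

```text
28.85 [ 0.4473 -0.4041  0.2652]
orange_jar 0.78 [410. 156.] [ 0.4489 -0.2873]
chop_board 0.71 [365. 168.] [ 0.4685 -0.3386]
salt_shaker 0.65 [316. 223.] [ 0.4567 -0.4021]
[ 1.4364037   0.57759508 -1.15645564  1.64263456  0.53668253  1.28430699
  1.74989592] [0.00256838 0.00212716 0.99998292 0.00479881] 0.4034732329755113 [-0.09432164 -0.01256529  1.01983608]
```

View pics/c16.png

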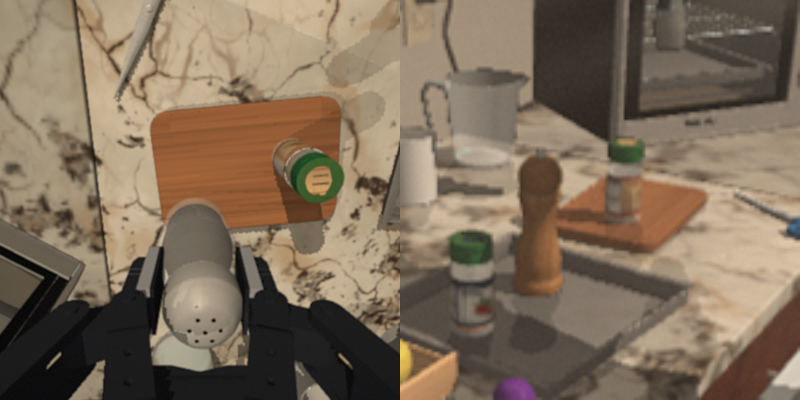

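The salt is upright in the jaws. The board's free half is below-left of the jar (board centre at crop px ~(249,166)).

Call:
jog_arm(plan=[{"x":-0.03,"y":-0.005,"z":0.1,"wx":0,"wy":0,"wz":0},{"x":-0.07,"y":-0.01,"z":0.2,"wx":0,"wy":0,"wz":0},{"x":-0.095,"y":-0.012,"z":0.35,"wx":0,"wy":0,"wz":0},{"x":-0.095,"y":-0.012,"z":0.5,"wx":0,"wy":0,"wz":0},{"x":-0.095,"y":-0.012,"z":0.65,"wx":0,"wy":0,"wz":0},{"x":-0.095,"y":-0.012,"z":0.78,"wx":0,"wy":0,"wz":0},{"x":-0.095,"y":-0.012,"z":0.88,"wx":0,"wy":0,"wz":0},{"x":-0.095,"y":-0.012,"z":0.95,"wx":0,"wy":0,"wz":0},{"x":-0.095,"y":-0.012,"z":0.97,"wx":0,"wy":0,"wz":0},{"x":-0.095,"y":-0.012,"z":0.97,"wx":0,"wy":0,"wz":0},{"x":-0.095,"y":-0.012,"z":0.97,"wx":0,"wy":0,"wz":0}])

```text
t: 29.97
eef_pos: [0.4689, -0.4022, 0.0737]
tool_rot: [0.003, 0.002, 1.0, 0.004]
contact_force: [0.1, -0.4, -0.1]
gripper_width: 0.41
```

```bash
python3 -c "
from h import *
look('wrist',['orange_jar'],'w17')
o=monitor.get_obs();print(o['tool_rot'],o['contact_force'],o['gripper_width'])
"
```

```text
30.02 [ 0.4691 -0.4025  0.0741]
orange_jar 0.82 [485. 186.] [ 0.4484 -0.2934]
[0.00360829 0.00213536 0.99998401 0.00379604] [-0.41632874 -0.25405847 -2.0588665 ] 0.40784240513888487
```

View pics/w17.png

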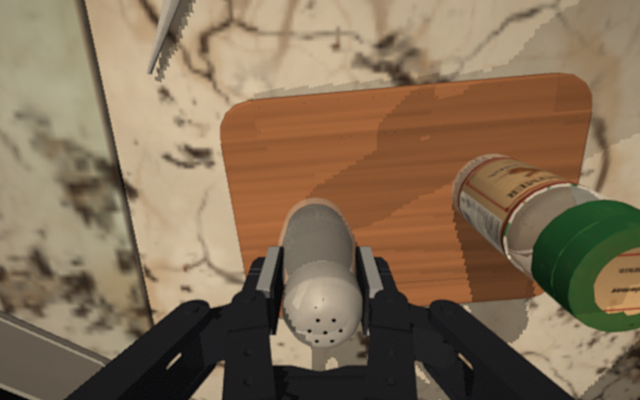

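Call:
jog_arm(plan=[{"x":0,"y":0,"z":0.03,"wx":0,"wy":0,"wz":0},{"x":0,"y":0,"z":0.05,"wx":0,"wy":0,"wz":0},{"x":0,"y":0,"z":0.058,"wx":0,"wy":0,"wz":0},{"x":0,"y":0,"z":0.058,"wx":0,"wy":0,"wz":0},{"x":0,"y":0,"z":0.058,"wx":0,"wy":0,"wz":0}])

```text
t: 30.48
eef_pos: [0.4692, -0.4028, 0.0627]
tool_rot: [0.004, 0.002, 1.0, 0.004]
contact_force: [-0.6, -0.3, -0.8]
gripper_width: 0.41
```

Call:
jog_arm(plan=[{"x":0,"y":0,"z":0.007,"wx":0,"wy":0,"wz":0},{"x":0,"y":0,"z":0.007,"wx":0,"wy":0,"wz":0},{"x":0,"y":0,"z":0.007,"wx":0,"wy":0,"wz":0}])

```text
t: 30.73
eef_pos: [0.4696, -0.4029, 0.0625]
tool_rot: [0.004, 0.002, 1.0, 0.003]
contact_force: [-2.9, 1.2, 9.6]
gripper_width: 0.412
```

Call:
jog_arm(plan=[{"x":0,"y":0,"z":0,"wx":0,"wy":0,"wz":0},{"x":0,"y":0,"z":0,"wx":0,"wy":0,"wz":0},{"x":0,"y":0,"z":0,"wx":0,"wy":0,"wz":0},{"x":0,"y":0,"z":0,"wx":0,"wy":0,"wz":0},{"x":0,"y":0,"z":0,"wx":0,"wy":0,"wz":0}], hand=0.5)

```text
t: 31.15
eef_pos: [0.4695, -0.4028, 0.0623]
tool_rot: [0.004, 0.002, 1.0, 0.003]
contact_force: [0.2, 0.3, 0.2]
gripper_width: 0.748
```

Call:
jog_arm(plan=[{"x":0,"y":0,"z":-0.15,"wx":0,"wy":0,"wz":0},{"x":0,"y":0,"z":-0.3,"wx":0,"wy":0,"wz":0},{"x":0,"y":0,"z":-0.5,"wx":0,"wy":0,"wz":0},{"x":0,"y":0,"z":-0.65,"wx":0,"wy":0,"wz":0},{"x":0,"y":0.2,"z":-0.7,"wx":0,"wy":0,"wz":0},{"x":0,"y":0.4,"z":-0.7,"wx":0,"wy":0,"wz":0},{"x":0.1,"y":0.54,"z":-0.7,"wx":0,"wy":0,"wz":0},{"x":0.1,"y":0.54,"z":-0.7,"wx":0,"wy":0,"wz":0},{"x":0.1,"y":0.54,"z":-0.7,"wx":0,"wy":0,"wz":0}], hand=1)

```text
t: 31.9
eef_pos: [0.4481, -0.2944, 0.2029]
tool_rot: [0.003, 0.001, 1.0, 0.003]
contact_force: [0.8, -1.1, 0.1]
gripper_width: 1.002
```

```bash
python3 -c "
from h import *
look('wrist',['orange_jar','salt_shaker'],'w18',{'salt_shaker':.016})
o=monitor.get_obs();print(o['q'],o['tool_rot'],o['gripper_width'])
im=cv2.imread('pics/w18.png');hsv=cv2.cvtColor(im,cv2.COLOR_BGR2HSV);m=cv2.inRange(hsv,(40,80,40),(85,255,255))
n,l,s,c=cv2.connectedComponentsWithStats(m);i=1+np.argmax(s[1:,4]);print(s[i]);x,y,w,h,_=s[i];print(ray('wrist',[x+w/2,y+h/2],.116))
shot('scene','s18');b=cv2.imread('pics/s18.png')[120:220,320:420]
cv2.imwrite('pics/c18.png',np.hstack([im[:,120:520],cv2.resize(b,(400,400))]))
"
```

```text
31.95 [ 0.4487 -0.296   0.2029]
orange_jar 0.8 [318. 166.] [ 0.4468 -0.2959]
salt_shaker 0.72 [216. 188.] [ 0.4709 -0.4056]
[ 1.36004684  0.54104886 -1.16989126  1.86082077  0.54837999  1.10973289
  1.55070016] [0.00393608 0.00320924 0.99998169 0.00328941] 0.9981157146723578
[ 291  169   59   62 1898]
[ 0.4479419  -0.29496227  0.116     ]
```

View pics/c18.png

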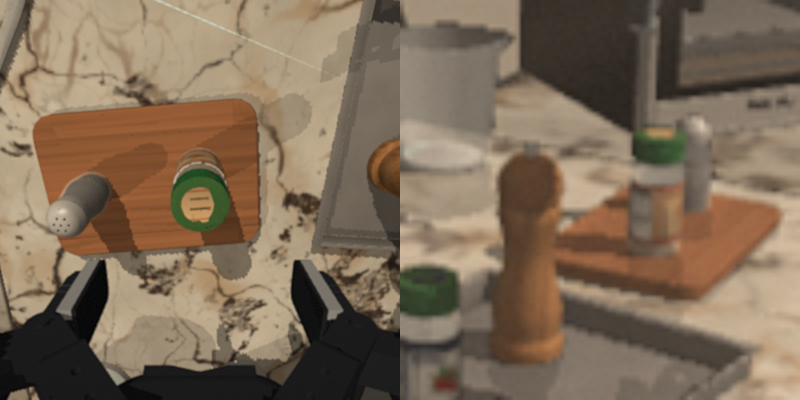

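The salt stands upright on the board's free half. Now the orange-labelled jar, at (0.4475, -0.2955).

Call:
jog_arm(plan=[{"x":0.006,"y":0,"z":0.15,"wx":0,"wy":0,"wz":0},{"x":0.006,"y":0,"z":0.3,"wx":0,"wy":0,"wz":0},{"x":0.006,"y":0,"z":0.45,"wx":0,"wy":0,"wz":0},{"x":0.006,"y":0,"z":0.55,"wx":0,"wy":0,"wz":0},{"x":0.006,"y":0,"z":0.62,"wx":0,"wy":0,"wz":0},{"x":0.006,"y":0,"z":0.645,"wx":0,"wy":0,"wz":0},{"x":0.006,"y":0,"z":0.645,"wx":0,"wy":0,"wz":0},{"x":0.006,"y":0,"z":0.645,"wx":0,"wy":0,"wz":0}])

```text
t: 32.77
eef_pos: [0.4499, -0.2965, 0.0744]
tool_rot: [0.005, 0.003, 1.0, 0.003]
contact_force: [0.6, -0.3, -0.6]
gripper_width: 1.001
```

Call:
jog_arm(plan=[{"x":0,"y":0,"z":0,"wx":0,"wy":0,"wz":0},{"x":0,"y":0,"z":0,"wx":0,"wy":0,"wz":0},{"x":0,"y":0,"z":0,"wx":0,"wy":0,"wz":0},{"x":0,"y":0,"z":0,"wx":0,"wy":0,"wz":0},{"x":0,"y":0,"z":0,"wx":0,"wy":0,"wz":0},{"x":0,"y":0,"z":0,"wx":0,"wy":0,"wz":0},{"x":0,"y":0,"z":0,"wx":0,"wy":0,"wz":0},{"x":0,"y":0,"z":0,"wx":0,"wy":0,"wz":0},{"x":0,"y":0,"z":0,"wx":0,"wy":0,"wz":0}], hand=-1, grip_force=40)

```text
t: 33.52
eef_pos: [0.4507, -0.2965, 0.0754]
tool_rot: [0.005, 0.003, 1.0, 0.003]
contact_force: [-0.1, 1.4, 6.3]
gripper_width: 0.518
```

Call:
jog_arm(plan=[{"x":0,"y":0,"z":-0.1,"wx":0,"wy":0,"wz":0},{"x":0,"y":0,"z":-0.25,"wx":0,"wy":0,"wz":0},{"x":0,"y":0,"z":-0.4,"wx":0,"wy":0,"wz":0},{"x":0,"y":0,"z":-0.55,"wx":0,"wy":0,"wz":0},{"x":0,"y":0,"z":-0.7,"wx":0,"wy":0,"wz":0},{"x":0,"y":0,"z":-0.85,"wx":0,"wy":0,"wz":0},{"x":0,"y":0,"z":-0.95,"wx":0,"wy":0,"wz":0},{"x":0,"y":0,"z":-0.95,"wx":0,"wy":0,"wz":0},{"x":0,"y":0,"z":-0.95,"wx":0,"wy":0,"wz":0}])

```text
t: 34.27
eef_pos: [0.4488, -0.298, 0.2659]
tool_rot: [0.006, 0.004, 1.0, 0.002]
contact_force: [-0.4, 0.3, -2.2]
gripper_width: 0.518
```

Call:
jog_arm(plan=[{"x":0,"y":0.1,"z":-0.02,"wx":0,"wy":0,"wz":0},{"x":0,"y":0.25,"z":-0.02,"wx":0,"wy":0,"wz":0},{"x":0,"y":0.42,"z":-0.02,"wx":0,"wy":0,"wz":0},{"x":0,"y":0.59,"z":-0.02,"wx":0,"wy":0,"wz":0},{"x":0,"y":0.76,"z":-0.02,"wx":0,"wy":0,"wz":0},{"x":0,"y":0.9,"z":-0.02,"wx":0,"wy":0,"wz":0},{"x":0,"y":0.98,"z":-0.02,"wx":0,"wy":0,"wz":0},{"x":0,"y":0.98,"z":-0.02,"wx":0,"wy":0,"wz":0}])

```text
t: 34.93
eef_pos: [0.4488, -0.0974, 0.2698]
tool_rot: [0.005, 0.0, 1.0, 0.002]
contact_force: [0.1, 0.3, -1.2]
gripper_width: 0.518
```

Call:
jog_arm(plan=[{"x":0,"y":0.1,"z":-0.02,"wx":0,"wy":0,"wz":0},{"x":0,"y":0.25,"z":-0.02,"wx":0,"wy":0,"wz":0},{"x":0,"y":0.42,"z":-0.02,"wx":0,"wy":0,"wz":0},{"x":0,"y":0.59,"z":-0.02,"wx":0,"wy":0,"wz":0},{"x":0,"y":0.76,"z":-0.02,"wx":0,"wy":0,"wz":0},{"x":0,"y":0.9,"z":-0.02,"wx":0,"wy":0,"wz":0},{"x":0,"y":0.98,"z":-0.02,"wx":0,"wy":0,"wz":0},{"x":0,"y":0.98,"z":-0.02,"wx":0,"wy":0,"wz":0}])

```text
t: 35.6
eef_pos: [0.4477, 0.102, 0.2741]
tool_rot: [0.004, -0.003, 1.0, 0.003]
contact_force: [-0.9, -0.5, -0.9]
gripper_width: 0.516
```

Call:
jog_arm(plan=[{"x":0,"y":0.1,"z":0,"wx":0,"wy":0,"wz":0},{"x":0,"y":0.25,"z":0,"wx":0,"wy":0,"wz":0},{"x":0,"y":0.42,"z":0,"wx":0,"wy":0,"wz":0},{"x":0,"y":0.59,"z":0,"wx":0,"wy":0,"wz":0},{"x":0,"y":0.76,"z":0,"wx":0,"wy":0,"wz":0},{"x":0,"y":0.9,"z":0,"wx":0,"wy":0,"wz":0},{"x":0,"y":0.98,"z":0,"wx":0,"wy":0,"wz":0},{"x":0,"y":0.98,"z":0,"wx":0,"wy":0,"wz":0},{"x":0,"y":0.98,"z":0,"wx":0,"wy":0,"wz":0}])

```text
t: 36.35
eef_pos: [0.4465, 0.2973, 0.2739]
tool_rot: [0.003, -0.003, 1.0, 0.002]
contact_force: [-0.1, -0.6, -1.0]
gripper_width: 0.517
```

```bash
python3 -c "
from h import *
look('wrist',['tray_handle','garlic','lemon'],'w19')
o=monitor.get_obs();print(o['q'],o['tool_rot'],o['gripper_width'],rel([.442,.2915,.0712]))
print(proj('wrist',[.444,.2915,.012]))
"
```

```text
36.4 [0.4469 0.2963 0.274 ]
tray_handle 0.57 [315.  76.] [0.3564 0.2919]
garlic 0.74 [378. 149.] [0.442  0.3724]
garlic 0.39 [315.  79.] [0.3594 0.2919]
lemon 0.67 [246. 147.] [0.4408 0.2059]
[ 0.22679093  0.43720808 -1.19388341  1.78733787  0.43858104  1.20900987
  0.48051222] [ 0.00400058 -0.00136302  0.99998867  0.00219252] 0.5185422554261528 [ 0.03465448 -0.02665494  1.01696318]
(np.float64(314.3107547988986), np.float64(149.9711037917816))
```

View pics/w19.png

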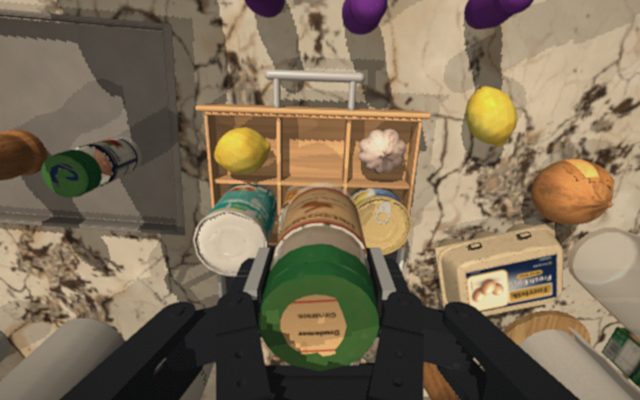

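The middle compartment is empty (px 279–347 × 117–183). The jar hangs straight above it.

Call:
jog_arm(plan=[{"x":0.02,"y":-0.02,"z":0.08,"wx":0,"wy":0,"wz":0},{"x":0.04,"y":-0.03,"z":0.2,"wx":0,"wy":0,"wz":0},{"x":0.04,"y":-0.03,"z":0.35,"wx":0,"wy":0,"wz":0},{"x":0.04,"y":-0.03,"z":0.5,"wx":0,"wy":0,"wz":0},{"x":0.04,"y":-0.03,"z":0.62,"wx":0,"wy":0,"wz":0},{"x":0.04,"y":-0.03,"z":0.7,"wx":0,"wy":0,"wz":0},{"x":0.04,"y":-0.03,"z":0.7,"wx":0,"wy":0,"wz":0},{"x":0.04,"y":-0.03,"z":0.7,"wx":0,"wy":0,"wz":0}])

```text
t: 37.22
eef_pos: [0.4405, 0.2894, 0.1344]
tool_rot: [0.003, -0.001, 1.0, 0.002]
contact_force: [0.0, 0.6, -0.6]
gripper_width: 0.518
```

```bash
python3 -c "
from h import *
look('wrist',['tray_handle','garlic','lemon'],'w20')
look('scene',['tray_handle','orange_jar'],'s20',{'orange_jar':.075})
o=monitor.get_obs();print(o['tool_rot'],o['gripper_width'],rel([.441,.2915,.0712]))
"
```

```text
37.27 [0.441  0.2903 0.1353]
tray_handle 0.56 [322.  83.] [0.357  0.2935]
garlic 0.93 [417. 190.] [0.4446 0.3769]
garlic 0.37 [ 48. 193.] [0.4481 0.0568]
lemon 0.56 [225. 185.] [0.4401 0.2112]
37.47 [0.4412 0.2909 0.1359]
tray_handle 0.91 [294. 262.] [0.3677 0.287 ]
orange_jar 0.84 [267. 237.] [0.4437 0.2895]
[ 0.00467067 -0.00119983  0.9999853   0.00247798] 0.5162117442140984 [0.00240251 0.00214112 0.32109261]
```

View pics/w20.png

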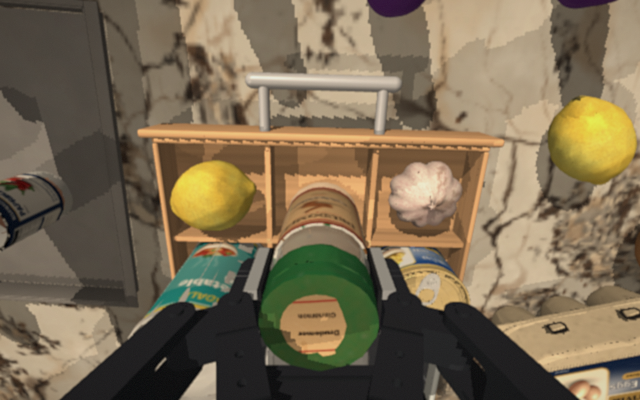

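Call:
jog_arm(plan=[{"x":0,"y":0.002,"z":0.08,"wx":0,"wy":0,"wz":0},{"x":0,"y":0.002,"z":0.16,"wx":0,"wy":0,"wz":0},{"x":0,"y":0.002,"z":0.23,"wx":0,"wy":0,"wz":0},{"x":0,"y":0.002,"z":0.28,"wx":0,"wy":0,"wz":0},{"x":0,"y":0.002,"z":0.31,"wx":0,"wy":0,"wz":0},{"x":0,"y":0.002,"z":0.325,"wx":0,"wy":0,"wz":0},{"x":0,"y":0.002,"z":0.325,"wx":0,"wy":0,"wz":0},{"x":0,"y":0.002,"z":0.325,"wx":0,"wy":0,"wz":0}])

```text
t: 38.23
eef_pos: [0.4416, 0.2919, 0.0707]
tool_rot: [0.005, -0.001, 1.0, 0.003]
contact_force: [0.1, -0.3, -1.1]
gripper_width: 0.514
```

Call:
jog_arm(plan=[{"x":0,"y":0,"z":0.006,"wx":0,"wy":0,"wz":0},{"x":0,"y":0,"z":0.01,"wx":0,"wy":0,"wz":0},{"x":0,"y":0,"z":0.01,"wx":0,"wy":0,"wz":0}])

```text
t: 38.48
eef_pos: [0.4427, 0.2922, 0.0705]
tool_rot: [0.006, -0.001, 1.0, 0.002]
contact_force: [-1.9, -2.8, 14.8]
gripper_width: 0.519
```

Call:
jog_arm(plan=[{"x":0,"y":0,"z":0,"wx":0,"wy":0,"wz":0},{"x":0,"y":0,"z":0,"wx":0,"wy":0,"wz":0},{"x":0,"y":0,"z":0,"wx":0,"wy":0,"wz":0},{"x":0,"y":0,"z":0,"wx":0,"wy":0,"wz":0}], hand=0.4)

```text
t: 38.82
eef_pos: [0.4427, 0.2921, 0.0704]
tool_rot: [0.006, -0.001, 1.0, 0.002]
contact_force: [0.5, -0.3, 1.2]
gripper_width: 0.7
```

Call:
jog_arm(plan=[{"x":0,"y":0,"z":-0.12,"wx":0,"wy":0,"wz":0},{"x":0,"y":0,"z":-0.3,"wx":0,"wy":0,"wz":0},{"x":0,"y":0,"z":-0.5,"wx":0,"wy":0,"wz":0},{"x":0,"y":0,"z":-0.65,"wx":0,"wy":0,"wz":0},{"x":0,"y":0,"z":-0.7,"wx":0,"wy":0,"wz":0},{"x":0,"y":0,"z":-0.7,"wx":0,"wy":0,"wz":0}])

```text
t: 39.32
eef_pos: [0.4421, 0.2927, 0.213]
tool_rot: [0.008, -0.001, 1.0, 0.004]
contact_force: [-0.5, 0.8, -1.0]
gripper_width: 0.702
```

```bash
python3 -c "
from h import *
look('wrist',['tray_handle','orange_jar'],'w21',{'orange_jar':.012})
look('scene',['orange_jar'],'s21',{'orange_jar':.012})
o=monitor.get_obs();print(o['q'],o['tool_rot'],o['gripper_width'])
print(finder.find_in('scene','orange_jar')[:2])
im=cv2.imread('pics/w21.png');b=cv2.imread('pics/s21.png')[180:330,190:340]
cv2.imwrite('pics/c21.png',np.hstack([im[:,120:520],cv2.resize(b,(400,400))]))
"
```

```text
39.37 [0.4414 0.2915 0.2109]
tray_handle 0.95 [318.  79.] [0.3543 0.2903]
39.52 [0.4403 0.2905 0.2086]
orange_jar 0.73 [271. 261.] [0.4366 0.2904]
[ 0.18535268  0.48830568 -1.14216819  1.8848095   0.50938337  1.08792802
  0.4156061 ] [ 0.0049045  -0.00122214  0.99998597  0.00158666] 0.6966273632393502
[{'bbox': [256.3, 219.8, 25.1, 43.6], 'confidence': 0.96}]
```

View pics/c21.png

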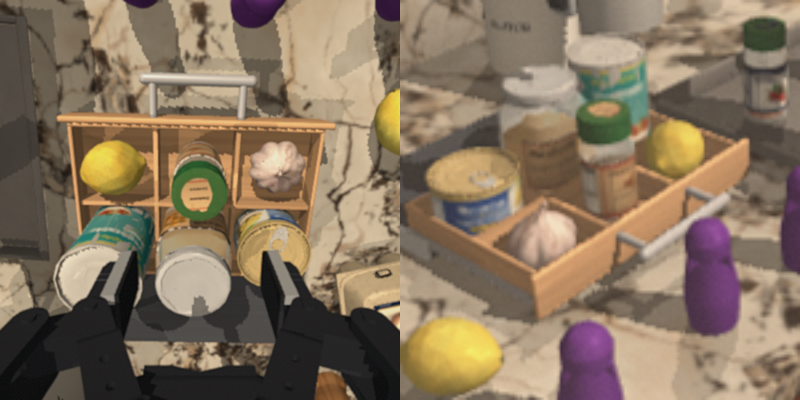

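The orange jar stands upright in the middle compartment. I regrip the handle.

Call:
jog_arm(plan=[{"x":0.1,"y":0,"z":0,"wx":0,"wy":0,"wz":0.04},{"x":0.2,"y":0,"z":0,"wx":0,"wy":0,"wz":0.08},{"x":0.3,"y":0,"z":0,"wx":0,"wy":0,"wz":0.12},{"x":0.4,"y":0,"z":0,"wx":0,"wy":0,"wz":0.16},{"x":0.42,"y":0,"z":0,"wx":0,"wy":0,"wz":0.2},{"x":0.42,"y":0,"z":0,"wx":0,"wy":0,"wz":0.24},{"x":0.42,"y":0,"z":0,"wx":0,"wy":0,"wz":0.28},{"x":0.42,"y":0,"z":0,"wx":0,"wy":0,"wz":0.32},{"x":0.42,"y":0,"z":0,"wx":0,"wy":0,"wz":0.36},{"x":0.42,"y":0,"z":0,"wx":0,"wy":0,"wz":0.4},{"x":0.42,"y":0,"z":0,"wx":0,"wy":0,"wz":0.44},{"x":0.42,"y":0,"z":0,"wx":0,"wy":0,"wz":0.48}], hand=-0.4)

```text
t: 40.62
eef_pos: [0.3558, 0.2903, 0.2071]
tool_rot: [0.002, 0.683, 0.73, 0.004]
contact_force: [0.7, 0.9, -0.3]
gripper_width: 0.299
```

```bash
python3 -c "
from h import *
look('wrist',['tray_handle'],'w22')
o=monitor.get_obs();print(o['q'],o['tool_rot'],o['gripper_width'],rel([.3565,.291,.1]),rel([.3565,.291,.0205]))
"
```

```text
40.67 [0.3558 0.2903 0.2072]
tray_handle 0.94 [318. 171.] [0.3558 0.292 ]
[-0.02811692  0.25137731 -0.8969047   2.03761619  0.24757802  0.95213798
 -0.98110331] [0.00235367 0.68106584 0.73220767 0.00396217] 0.29997073002435437 [ 0.00200101 -0.00142715  0.53636268] [ 0.00122578 -0.00500793  0.9338458 ]
```

Call:
jog_arm(plan=[{"x":0,"y":0,"z":0.15,"wx":0,"wy":0,"wz":0.022},{"x":0,"y":0,"z":0.3,"wx":0,"wy":0,"wz":0.022},{"x":0,"y":0,"z":0.45,"wx":0,"wy":0,"wz":0.022},{"x":0,"y":0,"z":0.58,"wx":0,"wy":0,"wz":0.022},{"x":0,"y":0,"z":0.6,"wx":0,"wy":0,"wz":0.022},{"x":0,"y":0,"z":0.6,"wx":0,"wy":0,"wz":0.022},{"x":0,"y":0,"z":0.6,"wx":0,"wy":0,"wz":0.022}])

```text
t: 41.3
eef_pos: [0.357, 0.2913, 0.0879]
tool_rot: [0.002, 0.705, 0.709, 0.004]
contact_force: [0.2, 0.1, 0.2]
gripper_width: 0.301
```

```bash
python3 -c "
from h import *
look('wrist',['tray_handle'],'w23')
im=cv2.imread('pics/w23.png');g=cv2.cvtColor(im,cv2.COLOR_BGR2GRAY)
for r in (150,170,190): print(np.round(cv2.blur(g,(3,3))[r,290:350:3]))
o=monitor.get_obs();print(o['tool_rot'],rel([.3565,.291,.0205]))
"
```

```text
41.35 [0.3575 0.2915 0.0885]
tray_handle 0.69 [321. 221.] [0.3587 0.2906]
tray_handle 0.3 [450.  91.] [0.4336 0.3727]
[212 200 191 191 201 204 223 221 205 238 234 213 169 139 142 141 139 137
 135 134]
[221 201 200 200 201 211 224 218 215 249 231 207 154 161 223 222 220 199
 179 166]
[116 155 181 188 193 196 217 213 223 250 224 199 140 188 222 221 198 173
 189 199]
[0.00233537 0.70564387 0.70854268 0.00534251] [-0.00441345 -0.00990636  0.34114652]
```

Call:
jog_arm(plan=[{"x":0,"y":-0.003,"z":0.1,"wx":0,"wy":0,"wz":0},{"x":0,"y":-0.005,"z":0.2,"wx":0,"wy":0,"wz":0},{"x":0,"y":-0.005,"z":0.28,"wx":0,"wy":0,"wz":0},{"x":0,"y":-0.005,"z":0.33,"wx":0,"wy":0,"wz":0},{"x":0,"y":-0.005,"z":0.34,"wx":0,"wy":0,"wz":0},{"x":0,"y":-0.005,"z":0.34,"wx":0,"wy":0,"wz":0}])

```text
t: 41.9
eef_pos: [0.3577, 0.2921, 0.0212]
tool_rot: [0.002, 0.706, 0.709, 0.006]
contact_force: [-0.7, -0.3, 0.1]
gripper_width: 0.298
```

Call:
jog_arm(plan=[{"x":0,"y":0,"z":0,"wx":0,"wy":0,"wz":0},{"x":0,"y":0,"z":0,"wx":0,"wy":0,"wz":0},{"x":0,"y":0,"z":0,"wx":0,"wy":0,"wz":0},{"x":0,"y":0,"z":0,"wx":0,"wy":0,"wz":0},{"x":0,"y":0,"z":0,"wx":0,"wy":0,"wz":0},{"x":0,"y":0,"z":0,"wx":0,"wy":0,"wz":0}], hand=-1, grip_force=40)

```text
t: 42.4
eef_pos: [0.3583, 0.2927, 0.0222]
tool_rot: [0.003, 0.706, 0.708, 0.006]
contact_force: [-0.6, -1.2, 7.1]
gripper_width: 0.111
```

Call:
jog_arm(plan=[{"x":0,"y":0.03,"z":0,"wx":0,"wy":0,"wz":0},{"x":0,"y":0.09,"z":0,"wx":0,"wy":0,"wz":0},{"x":0,"y":0.16,"z":0,"wx":0,"wy":0,"wz":0},{"x":0,"y":0.23,"z":0,"wx":0,"wy":0,"wz":0},{"x":0,"y":0.3,"z":0,"wx":0,"wy":0,"wz":0},{"x":0,"y":0.37,"z":0,"wx":0,"wy":0,"wz":0},{"x":0,"y":0.44,"z":0,"wx":0,"wy":0,"wz":0},{"x":0,"y":0.51,"z":0,"wx":0,"wy":0,"wz":0},{"x":0,"y":0.57,"z":0,"wx":0,"wy":0,"wz":0},{"x":0,"y":0.62,"z":0,"wx":0,"wy":0,"wz":0},{"x":0,"y":0.65,"z":0,"wx":0,"wy":0,"wz":0},{"x":0,"y":0.66,"z":0,"wx":0,"wy":0,"wz":0}])

```text
t: 43.4
eef_pos: [0.4909, 0.2891, 0.0224]
tool_rot: [0.004, 0.707, 0.707, 0.004]
contact_force: [-2.7, -6.5, -5.8]
gripper_width: 0.108
```

Push in small steps to the stop.

Call:
jog_arm(plan=[{"x":0,"y":0.015,"z":0,"wx":0,"wy":0,"wz":0},{"x":0,"y":0.015,"z":0,"wx":0,"wy":0,"wz":0},{"x":0,"y":0.025,"z":0,"wx":0,"wy":0,"wz":0},{"x":0,"y":0.025,"z":0,"wx":0,"wy":0,"wz":0}])

```text
t: 43.73
eef_pos: [0.4921, 0.289, 0.0223]
tool_rot: [0.002, 0.707, 0.708, 0.001]
contact_force: [-11.6, -2.4, 5.7]
gripper_width: 0.109
```

Call:
jog_arm(plan=[{"x":0,"y":0.03,"z":0,"wx":0,"wy":0,"wz":0},{"x":0,"y":0.03,"z":0,"wx":0,"wy":0,"wz":0},{"x":0,"y":0.03,"z":0,"wx":0,"wy":0,"wz":0}])

```text
t: 43.98
eef_pos: [0.4921, 0.289, 0.0222]
tool_rot: [0.0, 0.706, 0.708, -0.003]
contact_force: [-17.3, -3.3, 13.1]
gripper_width: 0.105
```

Call:
jog_arm(plan=[{"x":0,"y":0,"z":0,"wx":0,"wy":0,"wz":0},{"x":0,"y":0,"z":0,"wx":0,"wy":0,"wz":0}])

```text
t: 44.15
eef_pos: [0.4914, 0.2891, 0.0224]
tool_rot: [0.0, 0.706, 0.709, -0.004]
contact_force: [-1.8, 0.0, -1.7]
gripper_width: 0.11
```

Call:
jog_arm(plan=[{"x":0,"y":0,"z":0,"wx":0,"wy":0,"wz":0},{"x":0,"y":0,"z":0,"wx":0,"wy":0,"wz":0},{"x":0,"y":0,"z":0,"wx":0,"wy":0,"wz":0},{"x":0,"y":0,"z":0,"wx":0,"wy":0,"wz":0}], hand=-0.4)

```text
t: 44.48
eef_pos: [0.4923, 0.2894, 0.0227]
tool_rot: [0.0, 0.706, 0.709, -0.003]
contact_force: [-0.5, 1.0, -0.8]
gripper_width: 0.297
```

Call:
jog_arm(plan=[{"x":0,"y":0,"z":-0.12,"wx":0,"wy":0,"wz":0},{"x":0,"y":0,"z":-0.3,"wx":0,"wy":0,"wz":0},{"x":0,"y":-0.05,"z":-0.45,"wx":0,"wy":0,"wz":0},{"x":0,"y":-0.12,"z":-0.6,"wx":0,"wy":0,"wz":0},{"x":0,"y":-0.2,"z":-0.75,"wx":0,"wy":0,"wz":0},{"x":0,"y":-0.2,"z":-0.9,"wx":0,"wy":0,"wz":0},{"x":0,"y":-0.2,"z":-0.92,"wx":0,"wy":0,"wz":0},{"x":0,"y":-0.2,"z":-0.92,"wx":0,"wy":0,"wz":0}])

```text
t: 45.15
eef_pos: [0.4545, 0.2911, 0.2095]
tool_rot: [0.001, 0.706, 0.708, -0.0]
contact_force: [0.0, -0.0, -0.1]
gripper_width: 0.298
```

```bash
python3 -c "
from h import *
look('wrist',['tray_handle'],'w24')
look('scene',['tray_handle','blue_jar','pepper_mill'],'s24')
look('top',['tray_handle','lemon','garlic'],'t24')
o=monitor.get_obs();print(o['q'],o['tool_rot'])
"
```

```text
45.2 [0.4539 0.2901 0.2076]
tray_handle 0.87 [356. 175.] [0.4885 0.2865]
45.3 [0.4529 0.2893 0.2058]
tray_handle 0.84 [251. 243.] [0.5076 0.2838]
blue_jar 0.56 [328. 221.] [0.4542 0.0332]
pepper_mill 0.57 [352. 208.] [ 0.444  -0.0831]
45.5 [0.4527 0.2897 0.2057]
lemon 0.38 [278. 162.] [0.5728 0.2055]
[-0.02135059  0.39843562 -0.82954326  1.86326064  0.33921117  1.03472511
 -0.98631588] [ 2.22814498e-05  7.05608796e-01  7.08593189e-01 -3.45227171e-03]
```

Call:
jog_arm(plan=[{"x":-0.1,"y":0,"z":0,"wx":0,"wy":0,"wz":-0.04},{"x":-0.2,"y":0,"z":0,"wx":0,"wy":0,"wz":-0.08},{"x":-0.3,"y":0,"z":0,"wx":0,"wy":0,"wz":-0.12},{"x":-0.4,"y":0,"z":0,"wx":0,"wy":0,"wz":-0.16},{"x":-0.5,"y":0,"z":0,"wx":0,"wy":0,"wz":-0.2},{"x":-0.6,"y":0,"z":0,"wx":0,"wy":0,"wz":-0.24},{"x":-0.7,"y":0,"z":0,"wx":0,"wy":0,"wz":-0.28},{"x":-0.8,"y":0,"z":0,"wx":0,"wy":0,"wz":-0.32},{"x":-0.9,"y":0,"z":0,"wx":0,"wy":0,"wz":-0.36},{"x":-1,"y":0,"z":0,"wx":0,"wy":0,"wz":-0.4},{"x":-1,"y":0,"z":0,"wx":0,"wy":0,"wz":-0.44},{"x":-1,"y":0,"z":0,"wx":0,"wy":0,"wz":-0.48}], hand=1)

```text
t: 46.65
eef_pos: [0.4538, 0.0883, 0.2071]
tool_rot: [-0.002, 0.032, 0.999, -0.003]
contact_force: [-0.7, 0.5, 0.6]
gripper_width: 1.002
```

Call:
jog_arm(plan=[{"x":0,"y":-0.1,"z":0,"wx":0,"wy":0,"wz":-0.02},{"x":0,"y":-0.22,"z":0,"wx":0,"wy":0,"wz":-0.02},{"x":0,"y":-0.22,"z":0,"wx":0,"wy":0,"wz":-0.02},{"x":0,"y":-0.22,"z":0,"wx":0,"wy":0,"wz":-0.02}])

```text
t: 46.98
eef_pos: [0.451, 0.0431, 0.2071]
tool_rot: [-0.003, 0.002, 1.0, -0.003]
contact_force: [-0.1, 0.2, -0.5]
gripper_width: 0.999
```

```bash
python3 -c "
from h import *
look('wrist',['blue_jar'],'w25',{'blue_jar':.002})
im=cv2.imread('pics/w25.png');hsv=cv2.cvtColor(im,cv2.COLOR_BGR2HSV);m=cv2.inRange(hsv,(40,80,40),(85,255,255))
n,l,s,c=cv2.connectedComponentsWithStats(m);i=1+np.argmax(s[1:,4]);print(s[i]);x,y,w,h,_=s[i];print(ray('wrist',[x+w/2,y+h/2],.102))
o=monitor.get_obs();print(o['q'],o['tool_rot'],rel([.4542,.0456,.0575]))
"
```

```text
47.03 [0.4511 0.0443 0.2073]
blue_jar 0.94 [322. 165.] [0.4498 0.0471]
[ 296  165   55   58 2132]
[0.45027061 0.04850945 0.102     ]
[ 0.79605174  0.36596511 -1.21828471  2.03020721  0.40723737  1.02525415
  0.94807072] [-2.40333383e-03  3.86338046e-04  9.99993664e-01 -2.59754221e-03] [-0.01923135  0.00708691  0.74971898]
```

Call:
jog_arm(plan=[{"x":-0.013,"y":0.011,"z":0.12,"wx":0,"wy":0,"wz":0},{"x":-0.013,"y":0.011,"z":0.3,"wx":0,"wy":0,"wz":0},{"x":-0.013,"y":0.011,"z":0.48,"wx":0,"wy":0,"wz":0},{"x":-0.013,"y":0.011,"z":0.62,"wx":0,"wy":0,"wz":0},{"x":-0.013,"y":0.011,"z":0.71,"wx":0,"wy":0,"wz":0},{"x":-0.013,"y":0.011,"z":0.75,"wx":0,"wy":0,"wz":0},{"x":-0.013,"y":0.011,"z":0.75,"wx":0,"wy":0,"wz":0},{"x":-0.013,"y":0.011,"z":0.75,"wx":0,"wy":0,"wz":0}])

```text
t: 47.75
eef_pos: [0.4534, 0.0475, 0.0581]
tool_rot: [-0.002, -0.0, 1.0, -0.002]
contact_force: [-1.0, -0.4, 1.1]
gripper_width: 0.997
```

Call:
jog_arm(plan=[{"x":0,"y":0,"z":0,"wx":0,"wy":0,"wz":0},{"x":0,"y":0,"z":0,"wx":0,"wy":0,"wz":0},{"x":0,"y":0,"z":0,"wx":0,"wy":0,"wz":0},{"x":0,"y":0,"z":0,"wx":0,"wy":0,"wz":0},{"x":0,"y":0,"z":0,"wx":0,"wy":0,"wz":0},{"x":0,"y":0,"z":0,"wx":0,"wy":0,"wz":0},{"x":0,"y":0,"z":0,"wx":0,"wy":0,"wz":0},{"x":0,"y":0,"z":0,"wx":0,"wy":0,"wz":0},{"x":0,"y":0,"z":0,"wx":0,"wy":0,"wz":0}], hand=-1, grip_force=40)

```text
t: 48.5
eef_pos: [0.4543, 0.0472, 0.0591]
tool_rot: [-0.001, 0.0, 1.0, -0.003]
contact_force: [0.3, -1.4, 7.3]
gripper_width: 0.519
```

Call:
jog_arm(plan=[{"x":0,"y":0,"z":-0.1,"wx":0,"wy":0,"wz":0},{"x":0,"y":0,"z":-0.25,"wx":0,"wy":0,"wz":0},{"x":0,"y":0,"z":-0.4,"wx":0,"wy":0,"wz":0},{"x":0,"y":0,"z":-0.5,"wx":0,"wy":0,"wz":0},{"x":0,"y":0,"z":-0.5,"wx":0,"wy":0,"wz":0},{"x":0,"y":0,"z":-0.5,"wx":0,"wy":0,"wz":0}])

```text
t: 49.0
eef_pos: [0.4552, 0.0474, 0.16]
tool_rot: [0.0, 0.001, 1.0, -0.003]
contact_force: [-0.5, -0.4, -2.5]
gripper_width: 0.519
```

Call:
jog_arm(plan=[{"x":0.01,"y":0.1,"z":0,"wx":0,"wy":0,"wz":0},{"x":0.03,"y":0.25,"z":0,"wx":0,"wy":0,"wz":0},{"x":0.05,"y":0.4,"z":0,"wx":0,"wy":0,"wz":0},{"x":0.055,"y":0.55,"z":0,"wx":0,"wy":0,"wz":0},{"x":0.055,"y":0.67,"z":0,"wx":0,"wy":0,"wz":0},{"x":0.055,"y":0.73,"z":0,"wx":0,"wy":0,"wz":0},{"x":0.055,"y":0.73,"z":0,"wx":0,"wy":0,"wz":0}])

```text
t: 49.58
eef_pos: [0.4431, 0.1964, 0.1582]
tool_rot: [-0.001, -0.002, 1.0, -0.002]
contact_force: [-0.4, 0.2, -1.4]
gripper_width: 0.525
```

Call:
jog_arm(plan=[{"x":0.01,"y":0.1,"z":0,"wx":0,"wy":0,"wz":0},{"x":0.03,"y":0.25,"z":0,"wx":0,"wy":0,"wz":0},{"x":0.05,"y":0.4,"z":0,"wx":0,"wy":0,"wz":0},{"x":0.055,"y":0.55,"z":0,"wx":0,"wy":0,"wz":0},{"x":0.055,"y":0.67,"z":0,"wx":0,"wy":0,"wz":0},{"x":0.055,"y":0.73,"z":0,"wx":0,"wy":0,"wz":0},{"x":0.055,"y":0.73,"z":0,"wx":0,"wy":0,"wz":0},{"x":0.055,"y":0.73,"z":0,"wx":0,"wy":0,"wz":0}])

```text
t: 50.25
eef_pos: [0.4311, 0.3413, 0.1563]
tool_rot: [-0.001, -0.002, 1.0, -0.003]
contact_force: [-0.1, 0.2, -1.7]
gripper_width: 0.524
```

```bash
python3 -c "
from h import *
o=monitor.get_obs();print(o['eef_pos'],o['q'],o['tool_rot'],rel([.432,.3400,.0575]))
"
```

```text
[0.43114725 0.34126374 0.15627947] [ 1.40871005e-03  5.80544089e-01 -1.04632867e+00  1.87426285e+00
  5.84587408e-01  1.04037667e+00  2.84068262e-01] [-0.00139349 -0.00211341  0.99999144 -0.00327198] [-0.00562033 -0.00310746  0.49391444]
```

Call:
jog_arm(plan=[{"x":-0.005,"y":-0.003,"z":0.1,"wx":0,"wy":0,"wz":0},{"x":-0.005,"y":-0.003,"z":0.22,"wx":0,"wy":0,"wz":0},{"x":-0.005,"y":-0.003,"z":0.34,"wx":0,"wy":0,"wz":0},{"x":-0.005,"y":-0.003,"z":0.42,"wx":0,"wy":0,"wz":0},{"x":-0.005,"y":-0.003,"z":0.47,"wx":0,"wy":0,"wz":0},{"x":-0.005,"y":-0.003,"z":0.495,"wx":0,"wy":0,"wz":0},{"x":-0.005,"y":-0.003,"z":0.5,"wx":0,"wy":0,"wz":0},{"x":-0.005,"y":-0.003,"z":0.5,"wx":0,"wy":0,"wz":0}])

```text
t: 50.92
eef_pos: [0.4322, 0.3372, 0.0573]
tool_rot: [-0.001, -0.001, 1.0, -0.006]
contact_force: [-3.0, -9.0, 13.3]
gripper_width: 0.521
```

Call:
jog_arm(plan=[{"x":0,"y":0,"z":0.005,"wx":0,"wy":0,"wz":0},{"x":0,"y":0,"z":0.005,"wx":0,"wy":0,"wz":0}])

```text
t: 51.08
eef_pos: [0.4327, 0.3367, 0.0574]
tool_rot: [-0.001, -0.001, 1.0, -0.007]
contact_force: [-1.1, -2.4, 8.6]
gripper_width: 0.516
```

Call:
jog_arm(plan=[{"x":0,"y":0,"z":0,"wx":0,"wy":0,"wz":0},{"x":0,"y":0,"z":0,"wx":0,"wy":0,"wz":0},{"x":0,"y":0,"z":0,"wx":0,"wy":0,"wz":0},{"x":0,"y":0,"z":0,"wx":0,"wy":0,"wz":0},{"x":0,"y":0,"z":0,"wx":0,"wy":0,"wz":0}], hand=1)

```text
t: 51.5
eef_pos: [0.4328, 0.3368, 0.0574]
tool_rot: [-0.001, -0.001, 1.0, -0.007]
contact_force: [0.3, -0.4, 0.9]
gripper_width: 1.0
```

Call:
jog_arm(plan=[{"x":0,"y":0,"z":-0.15,"wx":0,"wy":0,"wz":0},{"x":0,"y":0,"z":-0.35,"wx":0,"wy":0,"wz":0},{"x":0,"y":0,"z":-0.55,"wx":0,"wy":0,"wz":0},{"x":0,"y":0,"z":-0.75,"wx":0,"wy":0,"wz":0},{"x":0,"y":0,"z":-0.85,"wx":0,"wy":0,"wz":0},{"x":0,"y":0,"z":-0.85,"wx":0,"wy":0,"wz":0}])

```text
t: 52.0
eef_pos: [0.4343, 0.3417, 0.2324]
tool_rot: [0.003, -0.001, 1.0, -0.004]
contact_force: [0.6, 0.4, 0.2]
gripper_width: 1.002
```

```bash
python3 -c "
from h import *
look('wrist',['blue_jar'],'w26')
im=cv2.imread('pics/w26.png');hsv=cv2.cvtColor(im,cv2.COLOR_BGR2HSV);m=cv2.inRange(hsv,(40,80,40),(85,255,255))
n,l,s,c=cv2.connectedComponentsWithStats(m);i=1+np.argmax(s[1:,4]);x,y,w,h,_=s[i];print(ray('wrist',[x+w/2,y+h/2],.1))
o=monitor.get_obs();print(o['q'],o['tool_rot'])
"
```

```text
52.05 [0.4338 0.3402 0.2296]
blue_jar 0.71 [315. 156.] [0.4287 0.3318]
[0.42454051 0.33300541 0.1       ]
[ 0.0551701   0.50090565 -1.10649366  1.80276378  0.49548915  1.15923816
  0.35738813] [ 8.92416891e-05 -7.31517659e-04  9.99979279e-01 -6.39521998e-03]
```

Call:
jog_arm(plan=[{"x":0,"y":-0.5,"z":0,"wx":0,"wy":0,"wz":0},{"x":0,"y":-0.5,"z":0,"wx":0,"wy":0,"wz":0},{"x":0,"y":-0.5,"z":0,"wx":0,"wy":0,"wz":0},{"x":0,"y":-0.5,"z":0,"wx":0,"wy":0,"wz":0},{"x":0,"y":-0.5,"z":0,"wx":0,"wy":0,"wz":0}])

```text
t: 52.52
eef_pos: [0.4331, 0.237, 0.2274]
tool_rot: [-0.001, 0.001, 1.0, -0.007]
contact_force: [-0.6, 1.2, -0.2]
gripper_width: 1.002
```

```bash
python3 -c "
from h import *
shot('scene','s27');shot('top','t27')
def cap(f,roi):
    im=cv2.imread(f);x0,y0,x1,y1=roi;hsv=cv2.cvtColor(im[y0:y1,x0:x1],cv2.COLOR_BGR2HSV);m=cv2.inRange(hsv,(50,80,30),(80,255,255))
    n,l,s,c=cv2.connectedComponentsWithStats(m);i=1+np.argmax(s[1:,4]);return s[i],c[i]+[x0,y0]
for c,fs,roi in (('scene',('scene0','s27'),(230,220,290,290)),('top',('top0','t27'),(210,180,250,230))):
    P=[]
    for f in fs:
        s,q=cap(f'pics/{f}.png',roi);p=ray(c,q,.1);P.append(p);print(f,s,q.round(1),p.round(4))
    print('delta',(P[1]-P[0]).round(4))
print(monitor.get_obs()['eef_pos'])
"
```

```text
scene0 [ 23  17  13  13 104] [259.6 244. ] [0.4043 0.3503 0.1   ]
s27 [25 16 12 13 99] [260.8 243. ] [0.405  0.3462 0.1   ]
delta [ 0.0006 -0.0041  0.    ]
top0 [ 11  18  15  15 109] [228.3 205.1] [0.426  0.3352 0.1   ]
t27 [ 12  18  15  15 107] [229.6 204.5] [0.4278 0.3317 0.1   ]
delta [ 0.0018 -0.0035  0.    ]
[0.43288111 0.23945816 0.22821181]
```

The jar is back within 4 mm (two fixed cameras agree). Now the mill.

Call:
jog_arm(plan=[{"x":-0.04,"y":-0.2,"z":0,"wx":-0.0045,"wy":0,"wz":0},{"x":-0.04,"y":-0.4,"z":0,"wx":-0.0045,"wy":0,"wz":0},{"x":-0.04,"y":-0.6,"z":0,"wx":-0.0045,"wy":0,"wz":0},{"x":-0.04,"y":-0.8,"z":0,"wx":-0.0045,"wy":0,"wz":0},{"x":-0.04,"y":-0.8,"z":0,"wx":-0.0045,"wy":0,"wz":0},{"x":-0.04,"y":-0.8,"z":0,"wx":-0.0045,"wy":0,"wz":0}])

```text
t: 53.12
eef_pos: [0.4415, 0.0775, 0.2297]
tool_rot: [-0.001, 0.001, 1.0, 0.001]
contact_force: [-0.8, 0.9, 0.2]
gripper_width: 0.999
```

Call:
jog_arm(plan=[{"x":-0.04,"y":-0.2,"z":0,"wx":0,"wy":0,"wz":0},{"x":-0.04,"y":-0.4,"z":0,"wx":0,"wy":0,"wz":0},{"x":-0.04,"y":-0.6,"z":0,"wx":0,"wy":0,"wz":0},{"x":-0.04,"y":-0.8,"z":0,"wx":0,"wy":0,"wz":0},{"x":-0.04,"y":-0.8,"z":0,"wx":0,"wy":0,"wz":0},{"x":-0.04,"y":-0.8,"z":0,"wx":0,"wy":0,"wz":0},{"x":-0.04,"y":-0.8,"z":0,"wx":0,"wy":0,"wz":0}])

```text
t: 53.7
eef_pos: [0.4497, -0.0799, 0.2295]
tool_rot: [-0.001, -0.0, 1.0, 0.002]
contact_force: [-0.1, 0.0, 1.2]
gripper_width: 0.999
```

```bash
python3 -c "
from h import *
look('wrist',['pepper_mill'],'w28',{'pepper_mill':.002})
o=monitor.get_obs();print(o['q'],o['tool_rot'],rel([.4495,-.0831,.1232]))
"
```

```text
53.75 [ 0.4497 -0.0796  0.2296]
pepper_mill 0.73 [318. 161.] [ 0.45 -0.08]
[ 1.0911505   0.32804253 -1.22018106  2.00037308  0.35244395  1.05359759
  1.28182408] [-6.44589689e-04 -1.10919037e-03  9.99998369e-01  1.27141447e-03] [-3.61497541e-05 -1.85411699e-02  5.32062522e-01]
```

Call:
jog_arm(plan=[{"x":0,"y":-0.012,"z":0.1,"wx":0,"wy":0,"wz":0},{"x":0,"y":-0.012,"z":0.22,"wx":0,"wy":0,"wz":0},{"x":0,"y":-0.012,"z":0.35,"wx":0,"wy":0,"wz":0},{"x":0,"y":-0.012,"z":0.45,"wx":0,"wy":0,"wz":0},{"x":0,"y":-0.012,"z":0.52,"wx":0,"wy":0,"wz":0},{"x":0,"y":-0.012,"z":0.54,"wx":0,"wy":0,"wz":0},{"x":0,"y":-0.012,"z":0.54,"wx":0,"wy":0,"wz":0},{"x":0,"y":-0.012,"z":0.54,"wx":0,"wy":0,"wz":0}])

```text
t: 54.47
eef_pos: [0.4501, -0.0805, 0.1223]
tool_rot: [-0.0, -0.002, 1.0, 0.001]
contact_force: [0.5, -0.1, 0.0]
gripper_width: 1.0
```

Call:
jog_arm(plan=[{"x":0,"y":0,"z":0,"wx":0,"wy":0,"wz":0},{"x":0,"y":0,"z":0,"wx":0,"wy":0,"wz":0},{"x":0,"y":0,"z":0,"wx":0,"wy":0,"wz":0},{"x":0,"y":0,"z":0,"wx":0,"wy":0,"wz":0},{"x":0,"y":0,"z":0,"wx":0,"wy":0,"wz":0},{"x":0,"y":0,"z":0,"wx":0,"wy":0,"wz":0},{"x":0,"y":0,"z":0,"wx":0,"wy":0,"wz":0},{"x":0,"y":0,"z":0,"wx":0,"wy":0,"wz":0},{"x":0,"y":0,"z":0,"wx":0,"wy":0,"wz":0},{"x":0,"y":0,"z":0,"wx":0,"wy":0,"wz":0}], hand=-1, grip_force=40)

```text
t: 55.3
eef_pos: [0.4514, -0.0808, 0.1234]
tool_rot: [0.001, -0.002, 1.0, 0.001]
contact_force: [-0.2, -0.6, 5.4]
gripper_width: 0.541
```

Call:
jog_arm(plan=[{"x":0,"y":0,"z":-0.1,"wx":0,"wy":0,"wz":0},{"x":0,"y":0,"z":-0.25,"wx":0,"wy":0,"wz":0},{"x":0,"y":0,"z":-0.4,"wx":0,"wy":0,"wz":0},{"x":0,"y":0,"z":-0.5,"wx":0,"wy":0,"wz":0},{"x":0,"y":0,"z":-0.5,"wx":0,"wy":0,"wz":0},{"x":0,"y":0,"z":-0.5,"wx":0,"wy":0,"wz":0}])

```text
t: 55.8
eef_pos: [0.4514, -0.0815, 0.2239]
tool_rot: [0.002, -0.001, 1.0, 0.0]
contact_force: [0.2, -0.5, -3.1]
gripper_width: 0.539
```

Call:
jog_arm(plan=[{"x":0.01,"y":0.1,"z":0,"wx":0,"wy":0,"wz":0},{"x":0.03,"y":0.25,"z":0,"wx":0,"wy":0,"wz":0},{"x":0.04,"y":0.4,"z":0,"wx":0,"wy":0,"wz":0},{"x":0.04,"y":0.55,"z":0,"wx":0,"wy":0,"wz":0},{"x":0.04,"y":0.7,"z":0,"wx":0,"wy":0,"wz":0},{"x":0.04,"y":0.8,"z":0,"wx":0,"wy":0,"wz":0},{"x":0.04,"y":0.8,"z":0,"wx":0,"wy":0,"wz":0}])

```text
t: 56.38
eef_pos: [0.4415, 0.0829, 0.2231]
tool_rot: [0.001, -0.005, 1.0, 0.001]
contact_force: [-0.3, -0.5, -2.3]
gripper_width: 0.539
```

Call:
jog_arm(plan=[{"x":0.01,"y":0.1,"z":0,"wx":0,"wy":0,"wz":0},{"x":0.03,"y":0.25,"z":0,"wx":0,"wy":0,"wz":0},{"x":0.04,"y":0.4,"z":0,"wx":0,"wy":0,"wz":0},{"x":0.04,"y":0.55,"z":0,"wx":0,"wy":0,"wz":0},{"x":0.04,"y":0.7,"z":0,"wx":0,"wy":0,"wz":0},{"x":0.04,"y":0.8,"z":0,"wx":0,"wy":0,"wz":0},{"x":0.04,"y":0.8,"z":0,"wx":0,"wy":0,"wz":0},{"x":0.04,"y":0.8,"z":0,"wx":0,"wy":0,"wz":0}])

```text
t: 57.05
eef_pos: [0.431, 0.2429, 0.2221]
tool_rot: [0.0, -0.006, 1.0, 0.001]
contact_force: [0.3, -1.1, -4.1]
gripper_width: 0.544
```

```bash
python3 -c "
from h import *
o=monitor.get_obs();print(o['eef_pos'],o['q'],o['tool_rot'],o['gripper_width'],rel([.4347,.2412,.1215]))
"
```

```text
[0.43097478 0.24290643 0.22206915] [ 0.31635364  0.41370666 -1.17231331  1.93357754  0.43248389  1.07917551
  0.54538879] [ 2.78635294e-05 -6.06376041e-03  9.99981269e-01  8.31568045e-04] 0.5444844758256205 [-0.01848815 -0.00959349  0.5028317 ]
```

Call:
jog_arm(plan=[{"x":-0.028,"y":-0.01,"z":0.08,"wx":0,"wy":0,"wz":0},{"x":-0.028,"y":-0.01,"z":0.2,"wx":0,"wy":0,"wz":0},{"x":-0.028,"y":-0.01,"z":0.32,"wx":0,"wy":0,"wz":0},{"x":-0.028,"y":-0.01,"z":0.41,"wx":0,"wy":0,"wz":0},{"x":-0.028,"y":-0.01,"z":0.46,"wx":0,"wy":0,"wz":0},{"x":-0.028,"y":-0.01,"z":0.485,"wx":0,"wy":0,"wz":0},{"x":-0.028,"y":-0.01,"z":0.497,"wx":0,"wy":0,"wz":0},{"x":-0.028,"y":-0.01,"z":0.497,"wx":0,"wy":0,"wz":0},{"x":-0.028,"y":-0.01,"z":0.497,"wx":0,"wy":0,"wz":0}])

```text
t: 57.8
eef_pos: [0.4371, 0.2413, 0.1234]
tool_rot: [0.001, -0.006, 1.0, 0.001]
contact_force: [-0.5, 0.4, -2.5]
gripper_width: 0.542
```

Call:
jog_arm(plan=[{"x":0,"y":0,"z":0.008,"wx":0,"wy":0,"wz":0},{"x":0,"y":0,"z":0.011,"wx":0,"wy":0,"wz":0},{"x":0,"y":0,"z":0.011,"wx":0,"wy":0,"wz":0}])

```text
t: 58.05
eef_pos: [0.4378, 0.2418, 0.122]
tool_rot: [0.001, -0.006, 1.0, 0.001]
contact_force: [-0.2, 0.1, 1.4]
gripper_width: 0.535
```

Call:
jog_arm(plan=[{"x":0,"y":0,"z":0,"wx":0,"wy":0,"wz":0},{"x":0,"y":0,"z":0,"wx":0,"wy":0,"wz":0},{"x":0,"y":0,"z":0,"wx":0,"wy":0,"wz":0},{"x":0,"y":0,"z":0,"wx":0,"wy":0,"wz":0},{"x":0,"y":0,"z":0,"wx":0,"wy":0,"wz":0},{"x":0,"y":0,"z":0,"wx":0,"wy":0,"wz":0}], hand=1)

```text
t: 58.55
eef_pos: [0.4378, 0.2417, 0.122]
tool_rot: [0.001, -0.006, 1.0, 0.001]
contact_force: [0.0, 0.5, 1.0]
gripper_width: 0.995
```

Call:
jog_arm(plan=[{"x":0,"y":0,"z":-0.15,"wx":0,"wy":0,"wz":0},{"x":0,"y":0,"z":-0.3,"wx":0,"wy":0,"wz":0},{"x":0,"y":0,"z":-0.45,"wx":0,"wy":0,"wz":0},{"x":0,"y":0,"z":-0.6,"wx":0,"wy":0,"wz":0},{"x":-0.05,"y":-0.3,"z":-0.7,"wx":0,"wy":0,"wz":0},{"x":-0.1,"y":-0.6,"z":-0.7,"wx":0,"wy":0,"wz":0},{"x":-0.1,"y":-0.9,"z":-0.7,"wx":0,"wy":0,"wz":0},{"x":-0.1,"y":-1,"z":-0.7,"wx":0,"wy":0,"wz":0},{"x":-0.1,"y":-1,"z":-0.7,"wx":0,"wy":0,"wz":0}])

```text
t: 59.3
eef_pos: [0.4596, 0.0389, 0.2616]
tool_rot: [0.001, -0.005, 1.0, 0.001]
contact_force: [1.0, -0.2, -0.3]
gripper_width: 1.0
```

```bash
python3 -c "
from h import *
look('scene',['pepper_mill','blue_jar','tray_handle','salt_shaker'],'s30')
look('top',['pepper_mill','blue_jar','tray_handle','orange_jar'],'t30')
print(monitor.get_obs()['q'])
a=cv2.imread('pics/s30.png')[130:280,180:405];b=cv2.imread('pics/t30.png')[130:230,150:300];c=cv2.imread('pics/top0.png')[130:230,150:300]
r=np.hstack([cv2.resize(b,(360,240)),cv2.resize(c,(360,240))]);a=cv2.resize(a,(720,350)) if 0 else cv2.resize(a,(510,340))
a=cv2.copyMakeBorder(a,0,0,0,210,0);cv2.imwrite('pics/c30.png',np.vstack([a,r]))
"
```

```text
59.35 [0.4603 0.0304 0.2606]
pepper_mill 0.77 [285. 255.] [0.4415 0.2387]
blue_jar 0.67 [260. 274.] [0.4339 0.3315]
tray_handle 0.8 [253. 245.] [0.4972 0.288 ]
salt_shaker 0.94 [302. 298.] [0.2938 0.3555]
salt_shaker 0.87 [263. 343.] [0.2749 0.4846]
59.6 [0.4596 0.0429 0.2616]
pepper_mill 0.88 [264. 207.] [0.4377 0.2475]
blue_jar 0.8 [235. 210.] [0.4297 0.3351]
tray_handle 0.97 [252. 189.] [0.4863 0.2796]
orange_jar 0.87 [250. 162.] [0.5723 0.2896]
[ 0.86700208  0.29618731 -1.25779752  1.95307523  0.3130188   1.11095652
  1.06639199]
```

View pics/c30.png

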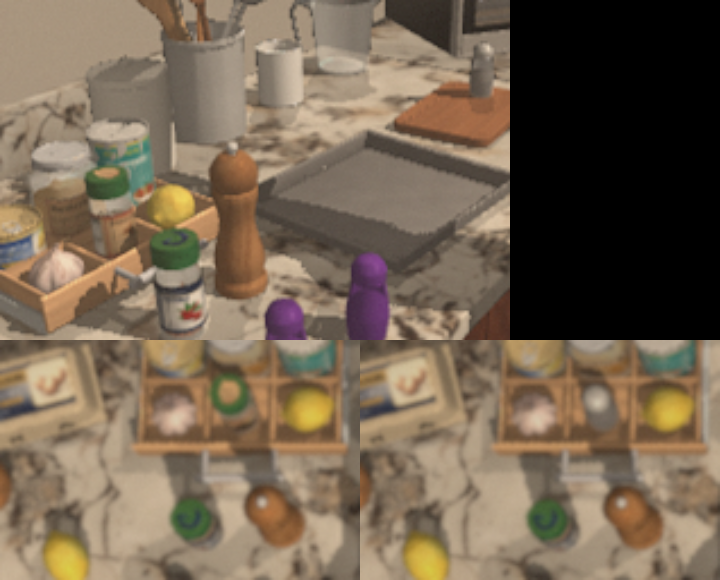

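```bash
python3 -c "
from h import *
for n,c,f0,f1,(x0,y0,x1,y1),z in (('tray','top','top0','t30',(206,170,295,178),.046),('handle','scene','scene0','s30',(229,240,247,256),.034),('mill','top','top0','t30',(250,190,278,220),.15),('mill','scene','scene0','s30',(268,192,300,262),.085),('jar','top','top0','t30',(218,195,242,222),.08)):
    g=[cv2.imread(f'pics/{f}.png') for f in (f0,f1)]
    up=lambda i:cv2.resize(i,None,fx=8,fy=8,interpolation=cv2.INTER_CUBIC)
    T=up(g[0][y0:y1,x0:x1]);S=up(g[1][y0-6:y1+6,x0-6:x1+6]);r=cv2.matchTemplate(S,T,cv2.TM_CCOEFF_NORMED);_,v,_,l=cv2.minMaxLoc(r)
    d=np.array(l)/8-6;m=np.array([(x0+x1)/2,(y0+y1)/2]);print(n,c,d,round(v,3),(ray(c,m+d,z)-ray(c,m,z))[:2].round(4))
"
```

```text
tray top [0.125 0.125] 0.978 [-0.0004 -0.0004]
handle scene [ 0.375 -0.125] 0.936 [-0.0003 -0.0009]
mill top [ 0.375 -0.375] 0.985 [ 0.001 -0.001]
mill scene [0. 0.] 0.904 [0. 0.]
jar top [ 1.5   -0.375] 0.992 [ 0.0009 -0.0042]
```

```bash
python3 -c "
from h import *
print(bot.hand_in())"
```

```text
the job is handed in; nothing more can be done
None
```

I did the whole job in the order you asked and handed it in at about 60 s of the 149 s allowed.

- **Aside:** the pepper mill and the blue-labelled jar went onto the baking sheet. Then I pulled the tray about 136 mm out.
- **Swap:** the salt shaker stands upright on the free half of the chopping board. The orange-labelled jar stands upright in the middle front compartment, where the salt was.
- **Tray home:** I pushed the tray to its stop, at about 17 N. Compared with the first pictures it is within about 0.5 mm of its starting place. The lemon and garlic are still in it.
- **Put back:** the mill and the blue-labelled jar are upright again, the mill within about 1 mm of its place and the jar about 4 mm off in y. I left the jar there.

My last check on the blue-labelled jar did not fully agree: the wrist camera put it about 8 mm off, but it was read while the arm was still settling. The two fixed cameras both gave about 4 mm, so I trusted them. The gripper was empty and clear of everything at hand-in. The largest wrist force I saw was under 25 N.

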